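# Tighten the loose screw eye with the turning bar

## Robot

A 6-joint arm with a two-finger parallel gripper is mounted at the origin on a cart in front of the work surface, level with it; the furniture and walls round the work are solid. World frame = base frame: x ahead of the robot, y to its left, z up, the work surface at z = 0. Lengths are in m, angles in rad, forces in N, time in s.
With the tool pointing down it reaches from about 0.3 to 0.775 m from the base axis. Payload 14.6 kg.
Tool frame: the origin (TCP) lies where the fingers leave the gripper's body, on its centre line; the fingertips stand 97 mm ahead of it and the grasp point (between the pads) lies 78 mm ahead of it (ctrl.finger_overhang is the distance from the TCP to the fingertips, in m); z points along the fingers, y is the direction in which the jaws open and shut (so a half turn about z gives the same grasp; the last joint's range is limited). The gripper opens to 94 mm and grips with 3 to 60 N. Pads are 16 mm wide; open, the fingers measure 119 mm over their backs; the gripper's body (75 mm by 177 mm) begins 78 mm behind the grasp point.
Start: joints at [-1.183, 0.3, 1.521, -0, 1.321, -0.067], TCP at [0.242, -0.494, 0.303] pointing down, gripper open.
Joint ranges: [-3.03, 3.03], [-0.79, 2.21], [0.23, 2.52], [-1.04, 4.18], [0, 3.07], [-2.55, 2.55]. Speed limits (rad/s): [2.22, 2.22, 2.57, 3.14, 3.14, 3.14].

## Interface

Orientations are given as [roll, pitch, yaw] about the fixed x, y, z axes, in that order (R = Rz(yaw) Ry(pitch) Rx(roll)).
In Python, from station import ctrl, imaging, hand_in gives the robot as it stands.
- The arm moves only by the shell command python3 -m pendant 'ROWS' [FORCE]. ROWS is JSON, a list of rows, each a list of 7 numbers: the shift along the tool's x, y, z normalised to -1 to 1, where 1 is 120 mm, then the turn, a rotation vector about the tool's x, y, z normalised to -1 to 1, where 1 is 30 degrees, then the closure, from -1 (fully open) to 1 (shut). A call has 1 to 10 rows; each row shifts and turns the commanded pose from where the row before left it, along the tool's axes as they then stand; what a row does not reach is not made up. A row lasts 1/12 s, in which the tool goes at most 41.7 mm and 7.16 degrees, less where a joint would pass 70% of its speed; a pose out of reach is approached as far as the arm can. A call with a number of a shift or a turn outside -1 to 1 is refused whole. A call with a gripper value outside its range is refused whole. The fingers move at their own pace and stop on an object; FORCE is the grip in N (left out, the last holds). Time passes only in rows, so rows that do not move let the fingers close. It gives the time, the measured TCP pose, the force and the opening at its end, in the units of the state.
- ctrl.get_obs(): the state, without advancing time (a new reading comes with each control period).
- imaging.camera(name): name is "scene" or "top" or "wrist"; returns a dict with "image" (400x640x3 uint8, red, green, blue), "mtx" (3x3 intrinsics, pixels), "rvec" (rotation vector, rad) and "tvec" (3), from world to camera coordinates, as OpenCV has them. Camera axes: x right, y down, z forward; pixel columns grow to the right and rows downward; lengths in m; the calibration is good to about 2 mm. A picture is of the moment at which its call begins. There is no depth.
- hand_in(): hands the job in, once; it reports no verdict.
The state is a dict: "time_s": time; "qpos": joint angles; "joint_vel": joint speeds; "tau": joint torques, N m; "ee_pos": TCP position; "eef_rot": TCP orientation; "force": force on the tool from outside, world axes, zero at the start; "moment": the same for the moment, N m; "grip_width": finger opening in m.
Only numpy, scipy, OpenCV 4.12 (cv2) and the standard library are available. Lean on these libraries where they do the work, as an engineer would, in place of code of your own. Each camera call takes 0.05 s, during which the arm holds its last target.

## Task

The steel screw eye on the oak tether block has worked loose. Take the turning bar from its wooden rest, slide it through the eye's loop until its black band sits in the loop, and turn the eye clockwise (seen from above) until you feel it come up firmly against its seat, but do not force it further or its glued-in brass insert tears loose. Then draw the bar out without loosening the eye again, lay it back in its rest as it was, and leave everything else where it stands.

Things in the scene. Friction and masses are not known exactly. Their poses are not given: they have to be found in the camera images.
- block: oak block 96 x 96 mm, top 50 mm above the table, on a bolted steel foot plate 130 x 100 x 6 mm; it cannot move. A brass insert 34 mm across stands 3 mm proud in the middle of its top and holds the steel screw eye, axis upright. Its near and right-hand sides (-x, -y) are free for the gripper; the tiered stand is behind it to the left. Origin: middle of the underside, z up
- seat (a point): fixed point on the eye's upright screw axis, 53 mm above the table: the top of the brass insert, where the eye's collar comes up against a hard stop when tight. The eye turns clockwise from above to tighten, at a steady 0.12 N m until the stop, and stays where it is left. It starts 0.3 to 1.05 rad short of tight; the heading at which it is tight is not known
- eye_collar (a point): point on the screw axis at the underside of the eye's collar (24 mm across). It turns and sinks with the eye, 0.64 mm for each radian: loose it stands 0.2 to 0.65 mm above the seat, too little to measure well; tight it lies on it
- eye_loop (a point): centre of the eye's loop, 34 mm above the collar's underside (87 mm above the table). x: level axis of the round hole (open at both ends); z up. Hole 20 mm across; loop 34 mm across outside, 17 mm deep along the hole, rounded lips. The 12 mm bar has play in it: from the hole's axis it swings about 0.5 rad either way before it bites and carries the eye round
- insert (a joint): rotation in rad of the brass insert in the wood; 0 while its glue holds. It gives way when the eye is pressed against its stop with more than about 0.9 N m
- bar_handle (a point): middle of the turning bar's dark wooden handle, on the bar's axis; x runs along the bar to its free tip. Handle 18 mm diameter, 62 mm long, round; the bar is a 12 mm steel rod with round ends, from 52 mm behind this point to 130 mm ahead of it. About 140 g, balanced 25 to 35 mm ahead of this point. It starts in its rest, axis level, 58 mm above the table
- bar_band (a point): middle of the 8 mm wide black band painted on the bar's shank, 85 mm ahead of the handle's middle (same axes as the handle)
- rest_axis (a point): where the handle's middle lies when the bar is in its rest, 58 mm above the table; x along the lying bar to its tip, z up. The rest: a fixed wooden board 160 x 56 x 10 mm with two 8 mm thick upright V forks (31 mm wide at the mouth, tops 65 mm above the table) 42 mm behind and 80 mm ahead of this point; between them the handle is free for the fingers
- dripper: loose green fluted ceramic coffee dripper, 123 mm across, 70 mm high, near the front edge; origin under its middle
- soap: loose pink soap carton 62 x 86 x 85 mm behind the rest at the left; origin under its middle
- hare: loose cream chocolate hare with a yellow bow, 78 x 64 x 123 mm, behind the rest, beside the tiered stand; origin under its middle
- bar: the turning bar itself; same origin and axes as bar_handle

How it is judged:
By the outcome, as a careful person would: the job done as asked, in the order asked, and still so for the second after the job is handed in, with the robot touching nothing.
It also fails if it takes over 72 s, if anything falls off the work surface, if the arm or the gripper's body presses on something with over 40 N, if the wrist force passes 120 N, or if a joint passes its speed limit or range.

## Working session

There is one attempt and no reset: what is moved stays moved. The work goes in short steps, Python scripts to look and compute and a shell command to move; the robot and the scene stay as the last step left them, time stands still between calls to the robot, and variables do not carry over. Pictures are saved under pics/ and viewed, and the job is handed in when it is done.

```bash
ls; mkdir -p pics; python3 - <<'E'
from station import ctrl, imaging
import cv2
print(ctrl.get_obs(), ctrl.finger_overhang)
for n in ("scene","top","wrist"):
    c=imaging.camera(n); cv2.imwrite(f"pics/{n}0.png",c["image"][:,:,::-1]); print(n,c["mtx"],c["rvec"],c["tvec"])
E
```

```text
pics
{'time_s': 0.0, 'qpos': array([-1.18261182e+00,  3.00461631e-01,  1.52160749e+00, -7.16518800e-06,
        1.32067642e+00, -6.65980365e-02]), 'joint_vel': array([ 0.00075299, -0.0004485 , -0.00039545, -0.00177387, -0.00017773,
        0.00010536]), 'tau': array([ 2.17616471e-03, -5.31791389e+01, -3.52732801e+01,  7.08642486e-02,
        2.43728334e-02, -1.34745628e-04]), 'ee_pos': array([ 0.2415349 , -0.49395272,  0.30208028]), 'eef_rot': array([-3.14044186e+00, -6.97982882e-05,  4.54784283e-01]), 'force': array([ 0.198425  , -0.06053991, -1.17489696]), 'moment': array([-0.00651788,  0.01423283,  0.02892652]), 'grip_width': 0.0941064752082859} 0.0972
scene [[382.36888402   0.         318.22570871]
 [  0.         382.36888402 201.64421916]
 [  0.           0.           1.        ]] [ 0.55059422 -2.42483801  1.4584719 ] [0.49296782 0.13275753 0.83199724]
top [[501.77448493   0.         328.09933869]
 [  0.         501.77448493 196.22836472]
 [  0.           0.           1.        ]] [ 2.13717981 -2.15308936  0.17059119] [0.09997888 0.50626223 1.25000686]
wrist [[284.10891905   0.         318.58742049]
 [  0.         284.10891905 203.031708  ]
 [  0.           0.           1.        ]] [-2.46091154  1.53601886  0.21255146] [-0.55015009 -0.02830027  0.39059989]
```

View pics/scene0.png

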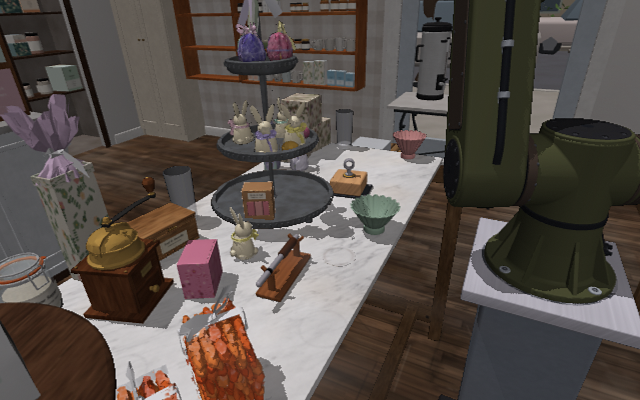

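View pics/top0.png

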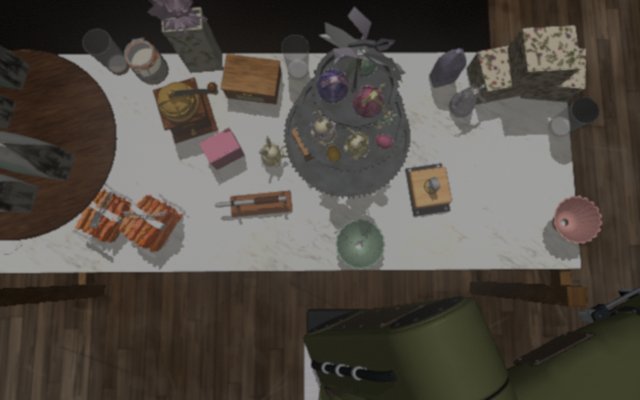

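View pics/wrist0.png

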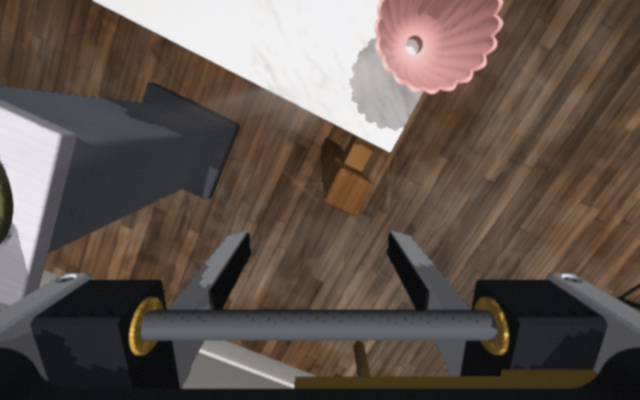

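The scene view shows the rest at about (285,270) and the block at (349,182). In the top view the rest is at (255,204), the block at (430,190) and the dripper at (360,243). Next I'll zoom in.

```bash
cat > h.py <<'E'
import numpy as np, cv2
from station import ctrl, imaging
def cam(n): return imaging.camera(n)
def ray(c,u,v):
    R=cv2.Rodrigues(c["rvec"])[0]; o=-R.T@c["tvec"]
    d=R.T@np.linalg.inv(c["mtx"])@np.array([u,v,1.]); return o,d/np.linalg.norm(d)
def onz(c,u,v,z):
    o,d=ray(c,u,v); return o+d*(z-o[2])/d[2]
def proj(c,P):
    return cv2.projectPoints(np.array(P,float).reshape(-1,3),c["rvec"],c["tvec"],c["mtx"],None)[0].reshape(-1,2)
def tri(*rs):
    A=np.zeros((3,3));b=np.zeros(3)
    for o,d in rs:
        M=np.eye(3)-np.outer(d,d);A+=M;b+=M@o
    return np.linalg.solve(A,b)
def crop(c,x0,y0,w,h,s,f):
    im=c["image"][y0:y0+h,x0:x0+w,::-1]; cv2.imwrite(f,cv2.resize(im,None,fx=s,fy=s,interpolation=cv2.INTER_CUBIC))
E
python3 - <<'E'
from h import *
t=cam("top");s=cam("scene")
crop(t,200,180,110,45,7,"pics/t_rest.png");crop(t,395,150,70,75,8,"pics/t_block.png")
crop(s,245,225,80,80,7,"pics/s_rest.png");crop(s,320,145,60,60,9,"pics/s_block.png")
E
```

```text
(no output)
```

View pics/t_rest.png

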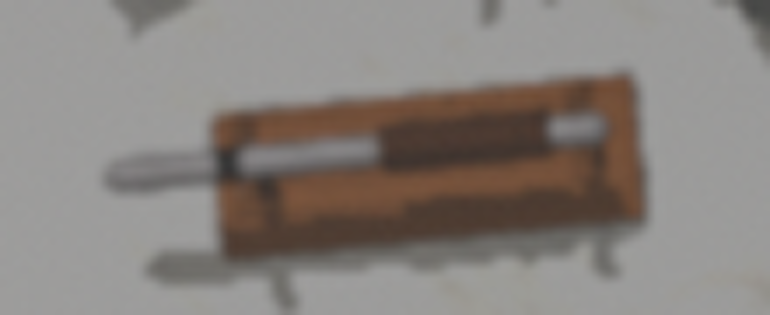

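View pics/t_block.png

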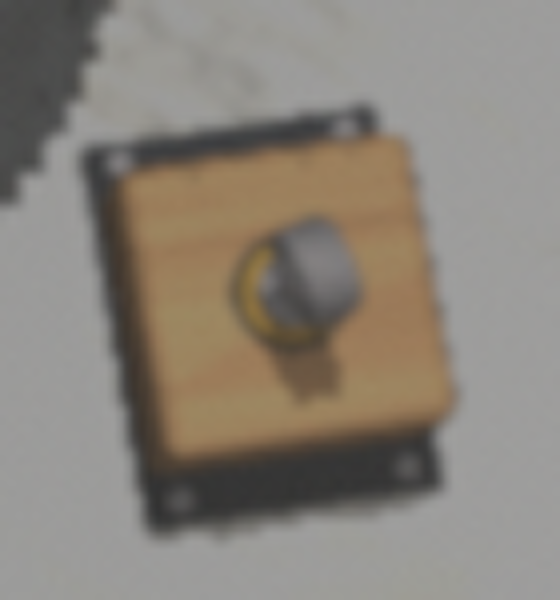

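View pics/s_rest.png

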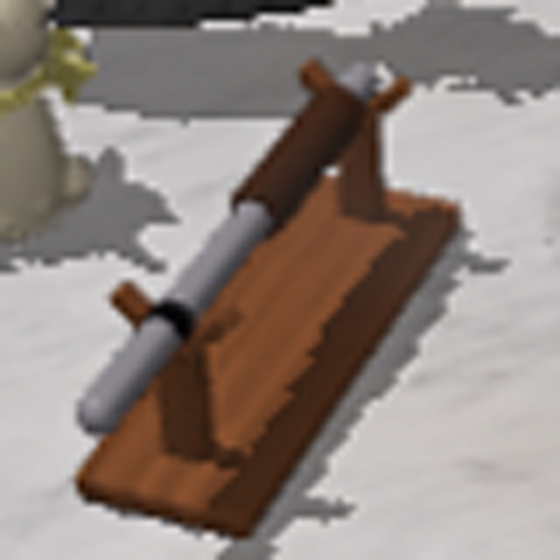

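View pics/s_block.png

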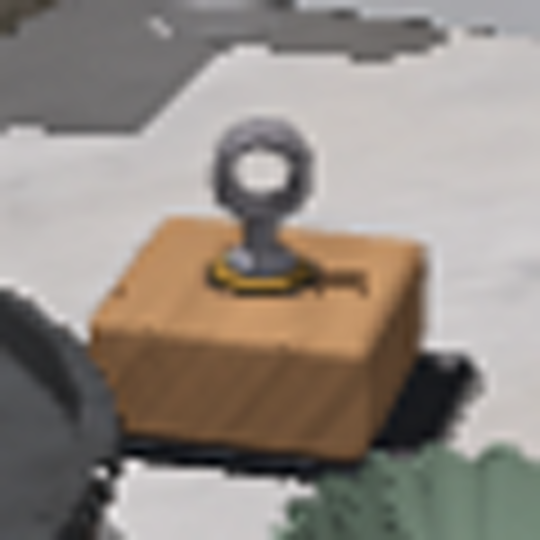

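The top crop shows the bar tip at px (215,205), the band at (233,203), and the handle from (254.6,201) to (278,198.6). The eye is at about (436,186), and its hole faces roughly along y. Now to measure them.

```bash
python3 - <<'E'
from h import *
np.set_printoptions(precision=4,suppress=True)
t=cam("top");s=cam("scene")
T=lambda x,y,o=(200,180),k=7:(o[0]+(x+.5)/k-.5,o[1]+(y+.5)/k-.5)
S=lambda x,y:T(x,y,(245,225),7)
for n,p in dict(tip=(105,177),band=(228,163),h1=(382,148),h2=(548,130),end=(606,128)).items(): print(n,onz(t,*T(*p),.058))
for n,p in dict(tip=(88,420),band=(170,320),h1=(255,207),h2=(345,95),end=(370,75)).items(): print('s',n,onz(s,*S(*p),.058))
for n,p,q in (("tip",(105,177),(88,420)),("band",(228,163),(170,320)),("h1",(382,148),(255,207))):
  print('tri',n,tri(ray(t,*T(*p)),ray(s,*S(*q))))
B=lambda x,y:T(x,y,(395,150),8); C=lambda x,y:T(x,y,(320,145),9)
print("blocktop",[onz(t,*B(*p),.05) for p in ((118,172),(410,135),(455,410),(172,460))])
print("plate",[onz(t,*B(*p),.006) for p in ((82,152),(372,105),(440,488),(150,535))])
print("insert",onz(t,*B(300,290),.053), onz(s,*C(263,275),.053))
print("loop c scene",onz(s,*C(263,170),.087))
# loop in top
print("loop top pts",[onz(t,*B(*p),.104)for p in((278,250),(315,215),(360,285),(325,320))])
print("tri loop",tri(ray(t,*B(318,272)),ray(s,*C(263,125))))
print("dripper",onz(t,360,243,.035),"hare",onz(t,270,152,.06),"soap",onz(t,222,149,.085))
print("cams",ray(t,0,0)[0],ray(s,0,0)[0])
E
```

```text
tip [0.484  0.3824 0.058 ]
band [0.4888 0.3383 0.058 ]
h1 [0.4938 0.283  0.058 ]
h2 [0.5    0.2233 0.058 ]
end [0.5005 0.2024 0.058 ]
s tip [0.4854 0.38   0.058 ]
s band [0.4889 0.3353 0.058 ]
s h1 [0.4954 0.2797 0.058 ]
s h2 [0.5011 0.2165 0.058 ]
s end [0.4996 0.2032 0.058 ]
tri tip [0.4838 0.382  0.06  ]
tri band [0.4879 0.3376 0.06  ]
tri h1 [0.4935 0.2826 0.0605]
blocktop [array([ 0.5691, -0.1126,  0.05  ]), array([ 0.5806, -0.207 ,  0.05  ]), array([ 0.4912, -0.2174,  0.05  ]), array([ 0.4758, -0.1268,  0.05  ])]
plate [array([ 0.5849, -0.1085,  0.006 ]), array([ 0.6002, -0.2056,  0.006 ]), array([ 0.4717, -0.2226,  0.006 ]), array([ 0.4568, -0.1268,  0.006 ])]
insert [ 0.5298 -0.1689  0.053 ] [ 0.5259 -0.1583  0.053 ]
loop c scene [ 0.5295 -0.1661  0.087 ]
loop top pts [array([ 0.5334, -0.1516,  0.104 ]), array([ 0.5442, -0.1633,  0.104 ]), array([ 0.5223, -0.1762,  0.104 ]), array([ 0.5116, -0.1651,  0.104 ])]
tri loop [ 0.5274 -0.1632  0.1041]
dripper [0.3868 0.0161 0.035 ] hare [0.6191 0.244  0.06  ] soap [0.6214 0.3616 0.085 ]
cams [0.3116 0.1052 1.3117] [0.1287 0.8189 0.5155]
```

```bash
cat >> h.py <<'E'
def plan(pos,yaw,n=None):
    o=ctrl.get_obs(); p=o["ee_pos"]; r=o["eef_rot"]; 
    d=np.array(pos)-p; a=r[2]
    dy=(yaw-a+np.pi)%(2*np.pi)-np.pi
    k=max(np.linalg.norm(d)/.040,abs(np.degrees(dy))/6.9); k=n or int(np.ceil(k))
    c,s=np.cos(a),np.sin(a)
    print("rpy",np.round(r,4),"pos",np.round(p,4),"rows",k)
    print("no-turn tool shift total",np.round([d@[c,s,0]/.12,d@[s,-c,0]/.12,-d[2]/.12],3),"per",np.round(np.array([d@[c,s,0],d@[s,-c,0],-d[2]])/.12/k,3))
    print("turn z total",round(-np.degrees(dy)/30,3),"per",round(-np.degrees(dy)/30/k,4))
E
python3 - <<'E'
from h import *
np.set_printoptions(precision=3,suppress=True)
w=cam("wrist");t=cam("top")
o,d=ray(w,320,200); ob=ctrl.get_obs(); a=ob["eef_rot"][2]; e=o-ob["ee_pos"]
print("cam off tool",e@[np.cos(a),np.sin(a),0],e@[np.sin(a),-np.cos(a),0],-e[2],"dir",d)
for z in(.02,.1,.2,.3): print(z,"stand near",onz(t,348,197,z),"right",onz(t,410,130,z),"box",onz(t,480,100,z))
plan((.45,-.27,.34),.9)
E
```

```text
cam off tool 0.07875098640231074 0.00025090881991730873 -0.08133942162814145 dir [-0.232 -0.12  -0.965]
0.02 stand near [0.507 0.044 0.02 ] right [ 0.687 -0.123  0.02 ] box [ 0.769 -0.314  0.02 ]
0.1 stand near [0.495 0.048 0.1  ] right [ 0.663 -0.109  0.1  ] box [ 0.74  -0.288  0.1  ]
0.2 stand near [0.48  0.053 0.2  ] right [ 0.634 -0.091  0.2  ] box [ 0.705 -0.256  0.2  ]
0.3 stand near [0.465 0.057 0.3  ] right [ 0.605 -0.074  0.3  ] box [ 0.67  -0.223  0.3  ]
rpy [-3.142 -0.     0.455] pos [ 0.242 -0.494  0.303] rows 8
no-turn tool shift total [ 2.38  -0.915 -0.312] per [ 0.298 -0.114 -0.039]
turn z total -0.85 per -0.1063
```

```bash
python3 -m pendant '[[0.306,-0.133,-0.0385,0,0,0,-1],[0.306,-0.133,-0.0385,0,0,0,-1],[0.306,-0.133,-0.0385,0,0,0,-1],[0.306,-0.133,-0.0385,0,0,0,-1],[0.306,-0.133,-0.0385,0,0,0,-1],[0.306,-0.133,-0.0385,0,0,0,-1],[0.306,-0.133,-0.0385,0,0,0,-1],[0.306,-0.133,-0.0385,0,0,0,-1],[0,0,0,0,0,0,-1],[0,0,0,0,0,0,-1]]'
python3 - <<'E'
from h import *
w=cam("wrist"); cv2.imwrite("pics/w1.png",w["image"][:,:,::-1]); plan((.4,0.05,.34),1.0)
print(proj(w,(.529,-.165,.087)))
E
```

```text
time_s: 1.28
ee_pos: [0.4503, -0.249, 0.3397]
eef_rot: [3.141, -0.0, 0.458]
force: [-1.3, -0.1, -0.4]
grip_width: 0.0942
rpy [3.1416e+00 3.0000e-04 4.5630e-01] pos [ 0.4495 -0.2501  0.3395] rows 8
no-turn tool shift total [ 0.731 -2.427 -0.004] per [ 0.091 -0.303 -0.001]
turn z total -1.038 per -0.1298
[[281.33824311  95.67178102]]
```

View pics/w1.png

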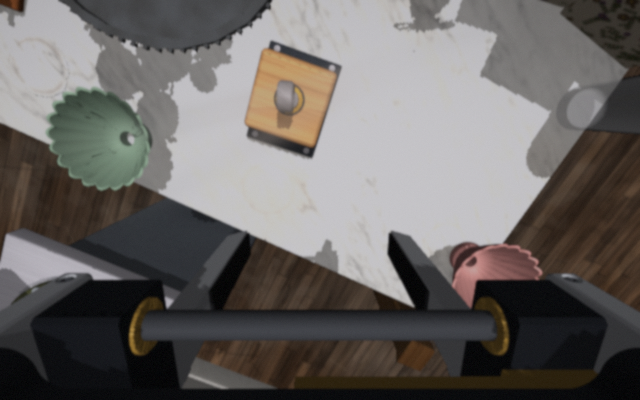

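The wrist view shows the block at px (293,98) with the eye at about (287,97), and clear table to its right.

```bash
python3 - <<'E'
from h import *
w=cam("wrist"); crop(w,262,72,50,50,12,"pics/w1c.png")
E
```

```text
(no output)
```

View pics/w1c.png

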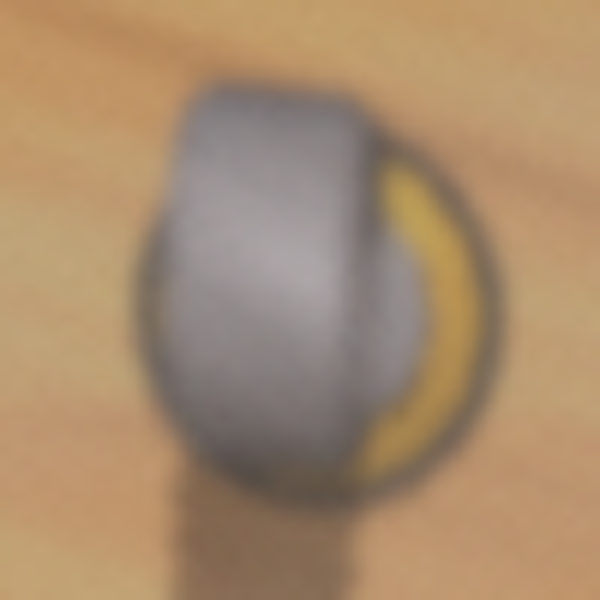

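```bash
python3 - <<'E'
from h import *
np.set_printoptions(precision=4,suppress=True)
w=cam("wrist")
W=lambda x,y:(262+(x+.5)/12-.5,72+(y+.5)/12-.5)
def hd(p,q,z=.09):
    P=onz(w,*W(*p),z);Q=onz(w,*W(*q),z);e=P-Q;print(P,Q,np.degrees(np.arctan2(e[1],e[0]))+90)
hd((372,140),(350,420)); hd((182,130),(170,370))
print(onz(w,*W(275,270),.104),onz(w,*W(320,300),.053))
print("block",[onz(w,*p,.05) for p in((271,48),(335,66),(313,151),(246,127))])
E
```

```text
[ 0.5447 -0.1732  0.09  ] [ 0.5221 -0.1813  0.09  ] 109.8042801185083
[ 0.5379 -0.1575  0.09  ] [ 0.5188 -0.1647  0.09  ] 110.68821068496989
[ 0.5304 -0.1718  0.104 ] [ 0.5315 -0.1699  0.053 ]
block [array([ 0.5715, -0.1292,  0.05  ]), array([ 0.5873, -0.2055,  0.05  ]), array([ 0.4855, -0.2255,  0.05  ]), array([ 0.4753, -0.1366,  0.05  ])]
```

```bash
python3 -m pendant '[[0.035,-0.315,0,0,0,0,-1],[0.035,-0.315,0,0,0,0,-1],[0.035,-0.315,0,0,0,0,-1],[0.035,-0.315,0,0,0,0,-1],[0.035,-0.315,0,0,0,0,-1],[0.035,-0.315,0,0,0,0,-1],[0.035,-0.315,0,0,0,0,-1],[0,0,0,0,0,-0.2,-1],[0,0,0,0,0,-0.2,-1],[0,0,0,0,0,-0.2,-1]]'
python3 - <<'E'
from h import *
plan((.38,.235,.30),1.664)
E
```

```text
time_s: 2.27
ee_pos: [0.3592, -0.0001, 0.3397]
eef_rot: [3.141, -0.0, 0.774]
force: [-0.0, -0.9, -0.3]
grip_width: 0.0939
rpy [ 3.1411e+00 -3.0000e-04  7.7350e-01] pos [ 3.592e-01 -1.000e-04  3.397e-01] rows 8
no-turn tool shift total [ 1.492 -1.281  0.331] per [ 0.187 -0.16   0.041]
turn z total -1.701 per -0.2126
```

```bash
python3 -m pendant '[[0.249,-0.2135,0.055,0,0,0,-1],[0.249,-0.2135,0.055,0,0,0,-1],[0.249,-0.2135,0.055,0,0,0,-1],[0.249,-0.2135,0.055,0,0,0,-1],[0.249,-0.2135,0.055,0,0,0,-1],[0.249,-0.2135,0.055,0,0,0,-1],[0,0,0,0,0,-0.2126,-1],[0,0,0,0,0,-0.2126,-1],[0,0,0,0,0,-0.2126,-1],[0,0,0,0,0,-0.2126,-1]]' && python3 -m pendant '[[0,0,0,0,0,-0.2126,-1],[0,0,0,0,0,-0.2126,-1],[0,0,0,0,0,-0.2126,-1],[0,0,0,0,0,-0.2126,-1],[0,0,0,0,0,0,-1]]'
python3 - <<'E'
from h import *
w=cam("wrist"); cv2.imwrite("pics/w2.png",w["image"][:,:,::-1]); plan((.497,.2525,.24),1.664)
E
```

```text
time_s: 3.1
ee_pos: [0.382, 0.2345, 0.2997]
eef_rot: [-3.141, 0.0, 1.218]
force: [0.3, -0.5, -0.5]
grip_width: 0.0939
time_s: 3.52
ee_pos: [0.382, 0.2344, 0.2999]
eef_rot: [-3.142, 0.0, 1.663]
force: [-0.3, -0.3, -0.4]
grip_width: 0.0938
rpy [-3.1415e+00  1.0000e-04  1.6559e+00] pos [0.382  0.2345 0.3   ] rows 4
no-turn tool shift total [0.068 0.968 0.5  ] per [0.017 0.242 0.125]
turn z total -0.015 per -0.0039
```

View pics/w2.png

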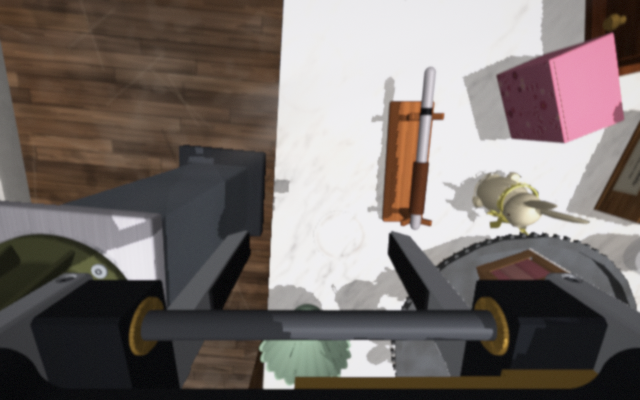

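The wrist view shows the bar tip at (431,70), the band at (426,111), the handle between (421,162) and (416,213), and the hare at (515,200), clear of the fingers.

```bash
python3 - <<'E'
from h import *
np.set_printoptions(precision=4,suppress=True)
w=cam("wrist")
print([onz(w,*p,.058) for p in((431,68),(426.5,111),(421,162),(416.5,213),(415,228))])
crop(w,370,50,90,190,3,"pics/w2c.png")
E
```

```text
[array([0.4873, 0.3775, 0.058 ]), array([0.4906, 0.3349, 0.058 ]), array([0.4948, 0.2799, 0.058 ]), array([0.5005, 0.2194, 0.058 ]), array([0.5021, 0.2003, 0.058 ])]
```

View pics/w2c.png

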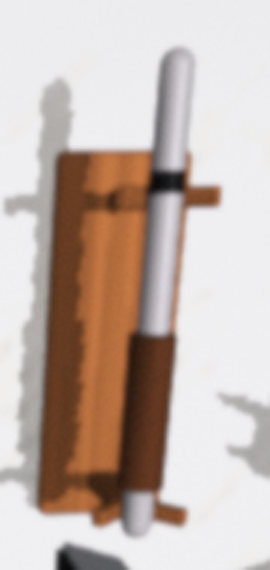

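```bash
python3 -m pendant '[[0.0125,0.242,0.12,0,0,0,-1],[0.0125,0.242,0.12,0,0,0,-1],[0.0125,0.242,0.12,0,0,0,-1],[0.0125,0.242,0.12,0,0,0,-1],[0,0,0.2,0,0,0,-1],[0,0,0.2,0,0,0,-1],[0,0,0.2,0,0,0,-1],[0,0,0.17,0,0,0,-1],[0,0,0.1,0,0,0,-1],[0,0,0,0,0,0,-1]]'
python3 - <<'E'
from h import *
w=cam("wrist"); cv2.imwrite("pics/w3.png",w["image"][:,:,::-1]); plan((.4972,.251,.138),1.657)
E
```

```text
time_s: 4.45
ee_pos: [0.4961, 0.251, 0.1357]
eef_rot: [-3.138, 0.001, 1.656]
force: [-0.4, 0.5, -0.3]
grip_width: 0.0939
rpy [-3.1400e+00  5.0000e-04  1.6572e+00] pos [0.4967 0.2513 0.1375] rows 1
no-turn tool shift total [-0.003  0.004 -0.004] per [-0.003  0.004 -0.004]
turn z total 0.0 per 0.0003
```

View pics/w3.png

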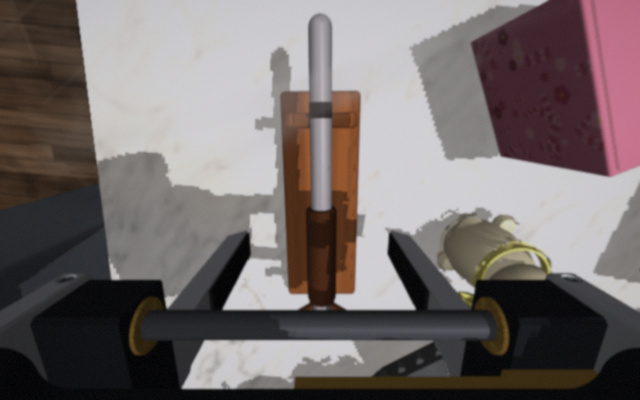

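The bar is centred between the fingers and straight in the image (column 320). Closing now.

```bash
python3 -m pendant '[[0,0,0,0,0,0,1],[0,0,0,0,0,0,1],[0,0,0,0,0,0,1],[0,0,0,0,0,0,1],[0,0,0,0,0,0,1],[0,0,0,0,0,0,1]]' 20; python3 -m pendant '[[0,0,0,0,0,0,1],[0,0,0,0,0,0,1],[0,0,0,0,0,0,1],[0,0,0,0,0,0,1]]' 60
python3 - <<'E'
from h import *
o=ctrl.get_obs();print(o["ee_pos"],o["eef_rot"],o["force"],o["moment"],o["grip_width"])
w=cam("wrist"); cv2.imwrite("pics/w4.png",w["image"][:,:,::-1])
E
```

```text
time_s: 5.0
ee_pos: [0.4968, 0.2517, 0.1383]
eef_rot: [3.141, -0.0, 1.659]
force: [-0.4, 0.4, 0.3]
grip_width: 0.0572
time_s: 5.33
ee_pos: [0.4967, 0.2517, 0.138]
eef_rot: [-3.142, 0.0, 1.659]
force: [0.2, 0.3, 0.4]
grip_width: 0.031
[0.49668821 0.25168861 0.1379834 ] [-3.14153520e+00  2.30819141e-05  1.65948195e+00] [0.15206998 0.3385136  0.42181042] [-0.01208665 -0.02329395 -0.02611411] 0.03095814780341693
```

View pics/w4.png

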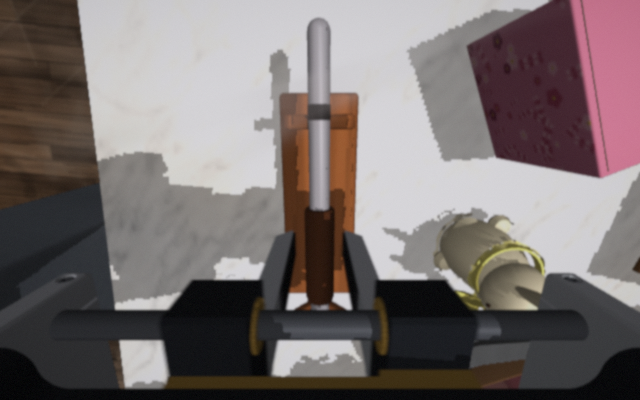

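The fingers are still closing (31 mm), so I'll give them more time.

```bash
python3 -m pendant '[[0,0,0,0,0,0,1],[0,0,0,0,0,0,1],[0,0,0,0,0,0,1],[0,0,0,0,0,0,1],[0,0,0,0,0,0,1],[0,0,0,0,0,0,1]]' 60
python3 - <<'E'
from h import *
np.set_printoptions(precision=4,suppress=True)
o=ctrl.get_obs();print(o["ee_pos"],o["eef_rot"],o["force"],o["moment"],o["grip_width"])
w=cam("wrist"); cv2.imwrite("pics/w5.png",w["image"][:,:,::-1])
print([onz(w,*p,.058) for p in((318.5,18),(319,110.5))])
E
```

```text
time_s: 5.88
ee_pos: [0.4969, 0.2517, 0.1382]
eef_rot: [3.141, -0.0, 1.659]
force: [3.5, 0.6, 0.6]
grip_width: 0.0163
[0.4969 0.2517 0.1382] [ 3.1409 -0.0002  1.6595] [3.4534 0.5792 0.6302] [ 0.0293 -0.8275 -0.0239] 0.016301575893769002
[array([0.4853, 0.3802, 0.058 ]), array([0.4895, 0.3365, 0.058 ])]
```

View pics/w5.png

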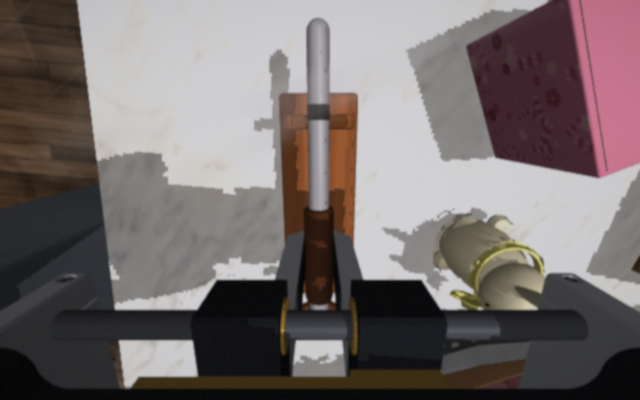

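```bash
python3 -m pendant '[[0,0,-0.05,0,0,0,1],[0,0,-0.1,0,0,0,1],[0,0,-0.2,0,0,0,1],[0,0,-0.25,0,0,0,1],[0,0,-0.25,0,0,0,1],[0,0,-0.2,0,0,0,1],[0,0,0,0,0,0,1],[0,0,0,0,0,0,1]]' 60
python3 - <<'E'
from h import *
np.set_printoptions(precision=4,suppress=True)
o=ctrl.get_obs();print(o["ee_pos"],o["eef_rot"],o["force"],o["moment"],o["grip_width"])
w=cam("wrist"); cv2.imwrite("pics/w6.png",w["image"][:,:,::-1])
s=cam("scene"); crop(s,220,170,140,120,5,"pics/s6.png")
E
```

```text
time_s: 6.6
ee_pos: [0.4966, 0.2517, 0.2656]
eef_rot: [3.14, -0.001, 1.66]
force: [-0.5, -0.2, -0.6]
grip_width: 0.0166
[0.4966 0.2517 0.2656] [ 3.1396 -0.0008  1.6596] [-0.5303 -0.1828 -0.6416] [-0.0209 -0.0485  0.0059] 0.01663192480549069
```

View pics/w6.png

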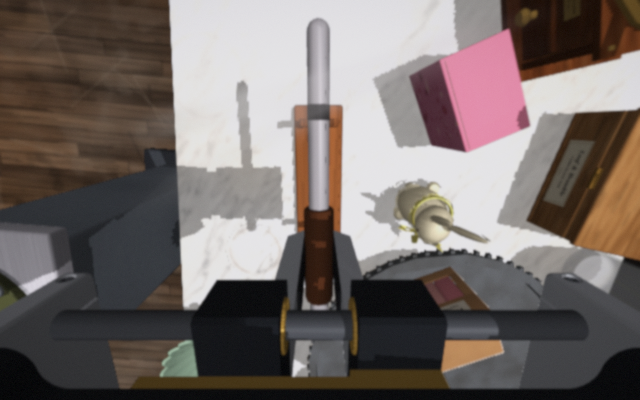

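View pics/s6.png

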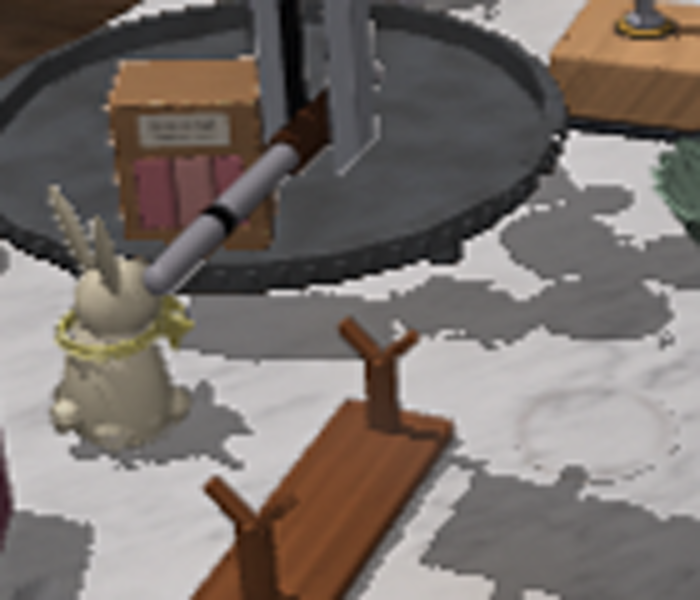

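The bar keeps the same image position after the lift, so it isn't sagging. Carrying it round the front to the block's right side.

```bash
python3 -m pendant '[[0.022,-0.25,0,0,0,0,1],[0.022,-0.25,0,0,0,0,1],[0.022,-0.25,0,0,0,0,1],[0.022,-0.25,0,0,0,0,1],[-0.326,-0.029,0,0,0,0,1],[-0.326,-0.029,0,0,0,0,1],[-0.326,-0.029,0,0,0,0,1],[-0.326,-0.029,0,0,0,0,1],[-0.326,-0.029,0,0,0,0,1],[-0.326,-0.029,0,0,0,0,1]]' && python3 -m pendant '[[-0.326,-0.029,0,0,0,0,1],[-0.326,-0.029,0,0,0,0,1],[-0.326,-0.029,0,0,0,0,1],[-0.326,-0.029,0,0,0,0,1],[-0.326,-0.029,0,0,0,0,1],[-0.326,-0.029,0,0,0,0,1],[-0.326,-0.029,0,0,0,0,1],[-0.326,-0.029,0,0,0,0,1],[0,0,0,0,0,0,1]]'
python3 - <<'E'
from h import *
plan((.588,-.315,.21),1.955)
E
```

```text
time_s: 7.53
ee_pos: [0.3753, 0.0143, 0.2632]
eef_rot: [-3.14, -0.0, 1.66]
force: [0.8, 0.6, -0.1]
grip_width: 0.0166
time_s: 8.28
ee_pos: [0.3753, -0.3029, 0.2625]
eef_rot: [-3.14, -0.001, 1.656]
force: [0.7, 1.4, -1.6]
grip_width: 0.0165
rpy [-3.1398e+00 -9.0000e-04  1.6557e+00] pos [ 0.3753 -0.3029  0.2625] rows 6
no-turn tool shift total [-0.251  1.758  0.438] per [-0.042  0.293  0.073]
turn z total -0.572 per -0.0953
```

```bash
python3 -m pendant '[[-0.042,0.293,0.03,0,0,0,1],[-0.042,0.293,0.03,0,0,0,1],[-0.042,0.293,0.03,0,0,0,1],[-0.042,0.293,0.03,0,0,0,1],[-0.042,0.293,0.03,0,0,0,1],[-0.042,0.293,0.03,0,0,0,1],[0,0,0,0,0,-0.19,1],[0,0,0,0,0,-0.19,1],[0,0,0,0,0,-0.19,1],[0,0,0,0,0,0,1]]'
python3 - <<'E'
from h import *
plan((.588,-.315,.21),1.955)
w=cam("wrist"); cv2.imwrite("pics/w7.png",w["image"][:,:,::-1])
s=cam("scene"); crop(s,290,100,120,100,6,"pics/s7.png")
E
```

```text
time_s: 9.12
ee_pos: [0.5889, -0.3092, 0.2406]
eef_rot: [-3.14, -0.003, 1.963]
force: [-0.3, -0.2, -1.5]
grip_width: 0.0165
rpy [-3.1397e+00 -2.6000e-03  1.9630e+00] pos [ 0.5889 -0.3092  0.2406] rows 1
no-turn tool shift total [-0.042 -0.025  0.255] per [-0.042 -0.025  0.255]
turn z total 0.015 per 0.0152
```

View pics/w7.png

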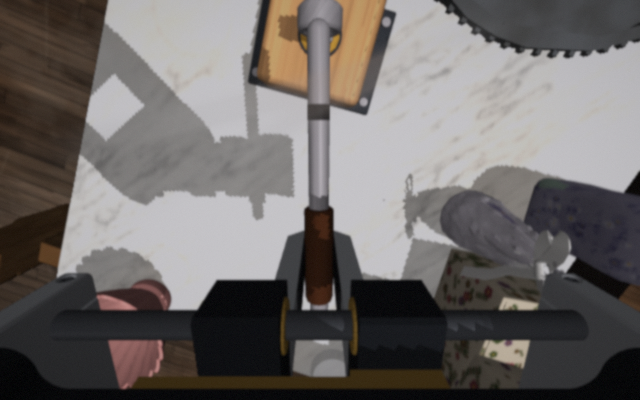

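View pics/s7.png

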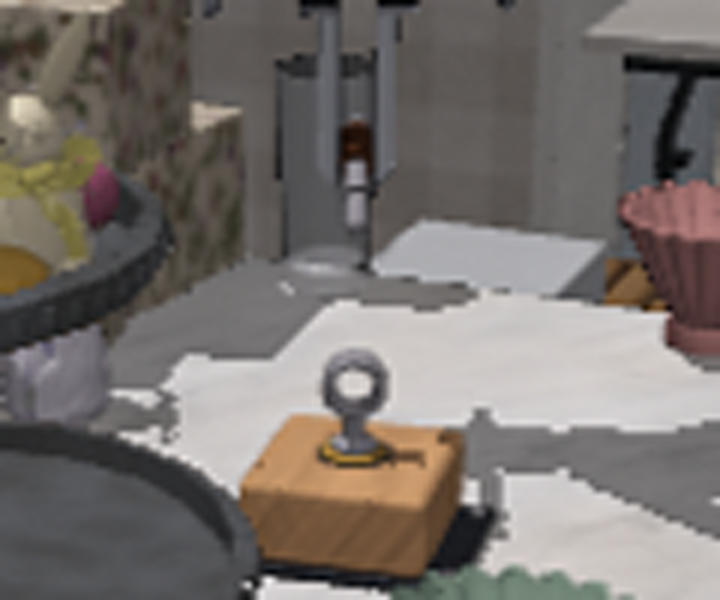

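```bash
python3 - <<'E'
import cv2
im=cv2.imread("pics/top0.png")[20:160,420:600]; cv2.imwrite("pics/t0c.png",cv2.resize(im,None,fx=4,fy=4,interpolation=cv2.INTER_CUBIC))
im=cv2.imread("pics/w7.png")[160:390,390:640]; cv2.imwrite("pics/w7c.png",cv2.resize(im,None,fx=3,fy=2.5))
E
```

```text
(no output)
```

View pics/t0c.png

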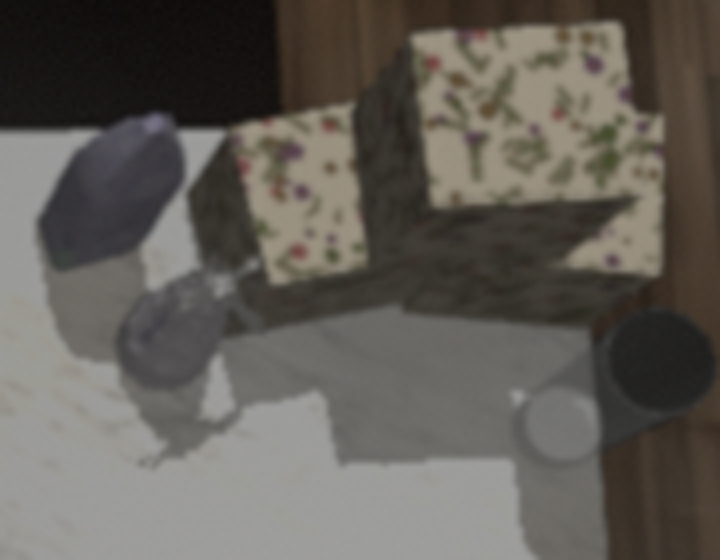

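View pics/w7c.png

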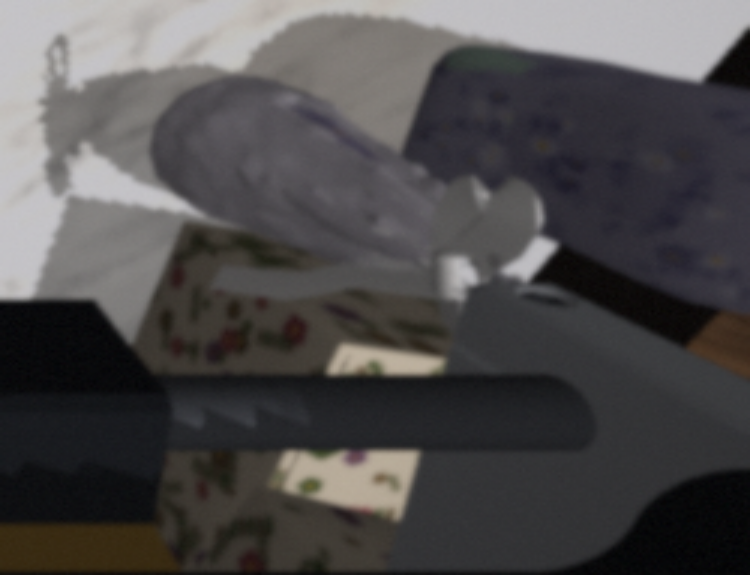

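```bash
python3 - <<'E'
from h import *
w=cam("wrist");t=cam("top")
print("bow",tri(ray(t,476,89),ray(w,547,254)))
print("box",tri(ray(t,487,91),ray(w,503,298)))
print("box lower-left wrist",[onz(w,390+190/3,160+225/2.5,z) for z in(0,)])
E
```

```text
bow [ 0.75627459 -0.26513012  0.12860217]
box [ 0.76171834 -0.30867066  0.10705693]
box lower-left wrist [array([ 0.77010163, -0.3143653 ,  0.        ])]
```

```bash
python3 -m pendant '[[-0.05,0,0,0,0,0,1],[0,0,0.2,0,0,0,1],[0,0,0.2,0,0,0,1],[0,0,0.2,0,0,0,1],[0,0,0,0,0,0,1],[0,0,0,0,0,0,1]]'
python3 - <<'E'
from h import *
o=ctrl.get_obs();print(o["ee_pos"],o["eef_rot"],o["force"],o["moment"])
w=cam("wrist"); cv2.imwrite("pics/w8.png",w["image"][:,:,::-1])
crop(w,250,0,140,130,5,"pics/w8c.png")
s=cam("scene"); crop(s,290,120,120,100,6,"pics/s8.png")
E
```

```text
time_s: 9.82
ee_pos: [0.5911, -0.3154, 0.1699]
eef_rot: [-3.14, -0.002, 1.957]
force: [0.4, -0.1, -0.5]
grip_width: 0.0169
[ 0.59112469 -0.31542794  0.16991084] [-3.14040534e+00 -1.57477851e-03  1.95686225e+00] [ 0.43799845 -0.10618089 -0.51667934] [-0.00262698 -0.12574334 -0.02074971]
```

View pics/w8c.png

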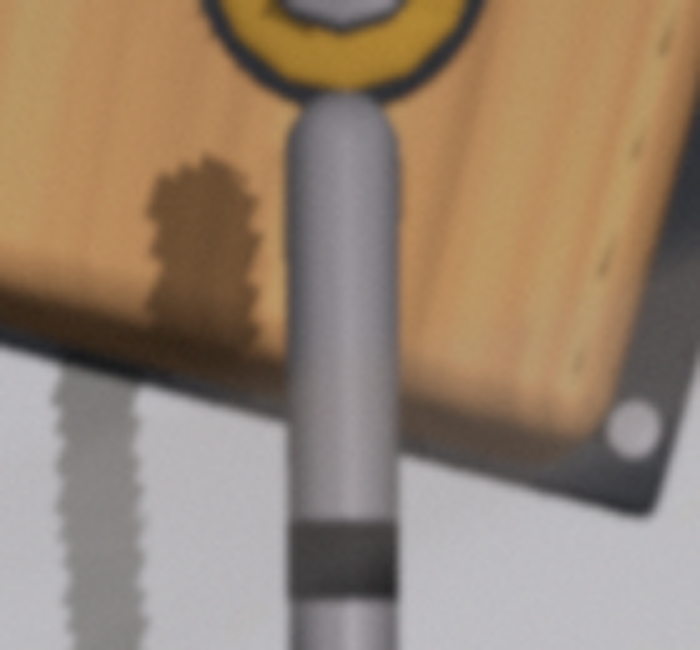

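View pics/s8.png

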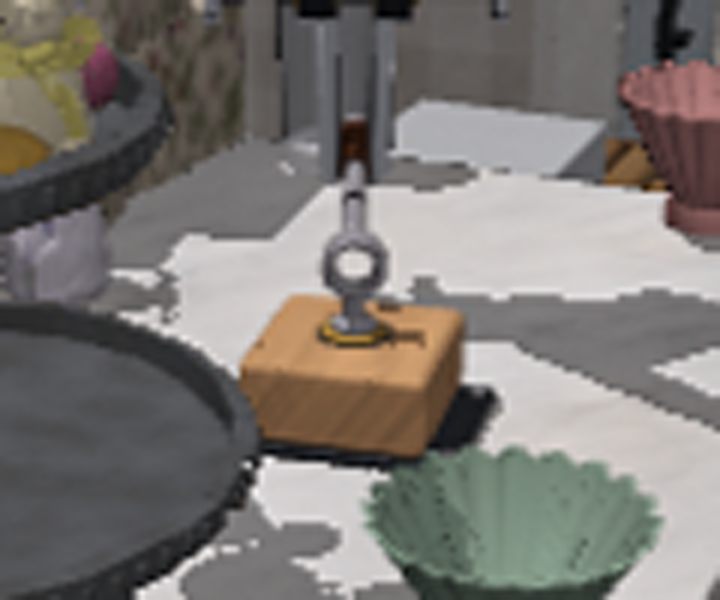

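Along the wrist image's centre line, the insert centre (crop col 345) matches the bar axis (343), so lateral alignment is within about 0.5 mm. I'll lower 2.5 mm and slide in with a force check.

```bash
python3 -m pendant '[[0,0,0.024,0,0,0,1],[0.07,0,0,0,0,0,1],[0.07,0,0,0,0,0,1],[0.07,0,0,0,0,0,1],[0,0,0,0,0,0,1]]'
python3 - <<'E'
from h import *
o=ctrl.get_obs();print(o["ee_pos"],o["eef_rot"],o["force"],o["moment"])
w=cam("wrist"); crop(w,250,0,140,130,5,"pics/w9c.png")
s=cam("scene"); crop(s,320,145,60,60,9,"pics/s9.png")
E
```

```text
time_s: 10.33
ee_pos: [0.5815, -0.2902, 0.168]
eef_rot: [3.142, -0.0, 1.959]
force: [0.5, -0.2, -1.2]
grip_width: 0.0164
[ 0.58146429 -0.29019779  0.16795442] [ 3.14156541e+00 -2.26085003e-04  1.95901990e+00] [ 0.47668084 -0.20015507 -1.24936768] [-0.10675947 -0.18156467  0.0330988 ]
```

View pics/s9.png

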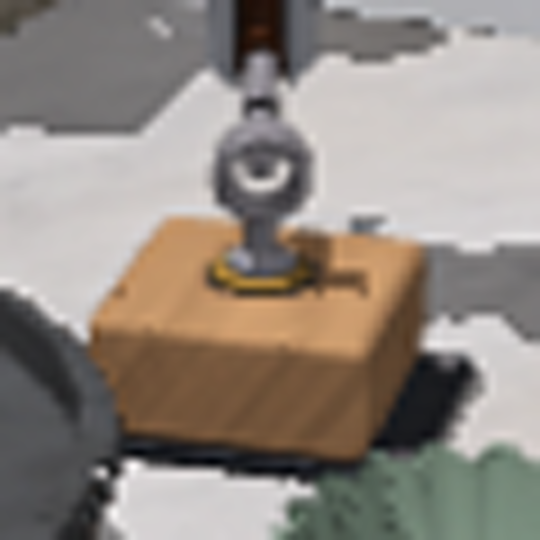

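View pics/w9c.png

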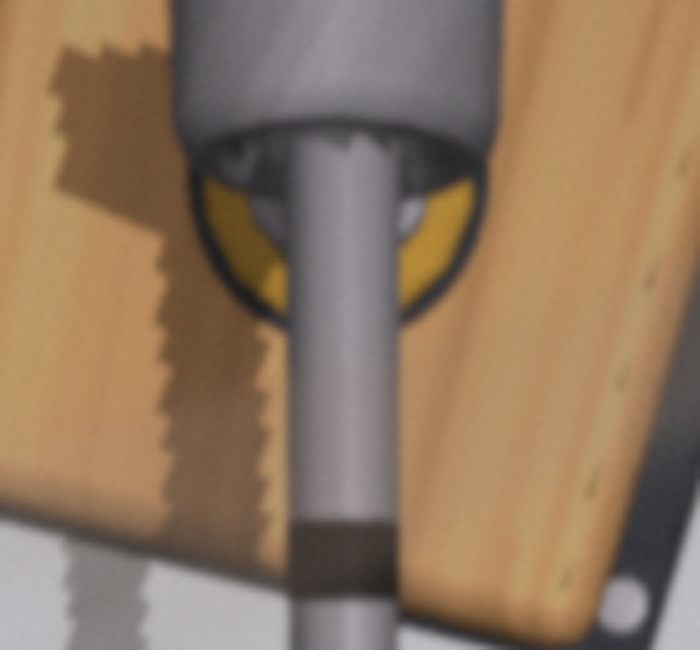

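Bar is entering centred. Advancing 30 mm, then I'll check the band distance.

```bash
python3 -m pendant '[[0.08,0,0.005,0,0,0,1],[0.08,0,0,0,0,0,1],[0.08,0,0,0,0,0,1],[0,0,0,0,0,0,1],[0,0,0,0,0,0,1]]'
python3 - <<'E'
from h import *
o=ctrl.get_obs();print(o["ee_pos"],o["eef_rot"],o["force"],o["moment"])
w=cam("wrist"); crop(w,250,0,140,130,5,"pics/w10c.png")
s=cam("scene"); crop(s,320,145,60,60,9,"pics/s10.png")
E
```

```text
time_s: 10.85
ee_pos: [0.571, -0.2649, 0.1672]
eef_rot: [3.141, 0.0, 1.959]
force: [-0.1, 0.3, -1.7]
grip_width: 0.017
[ 0.57096879 -0.2649163   0.16722623] [3.14144576e+00 2.32905552e-04 1.95858183e+00] [-0.13036986  0.26425011 -1.70896762] [-0.13206584 -0.15656908 -0.01825308]
```

View pics/w10c.png

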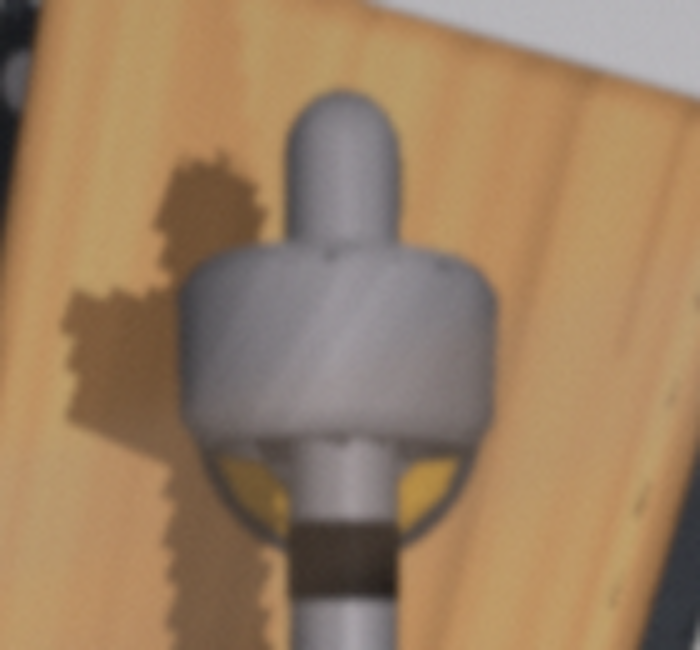

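View pics/s10.png

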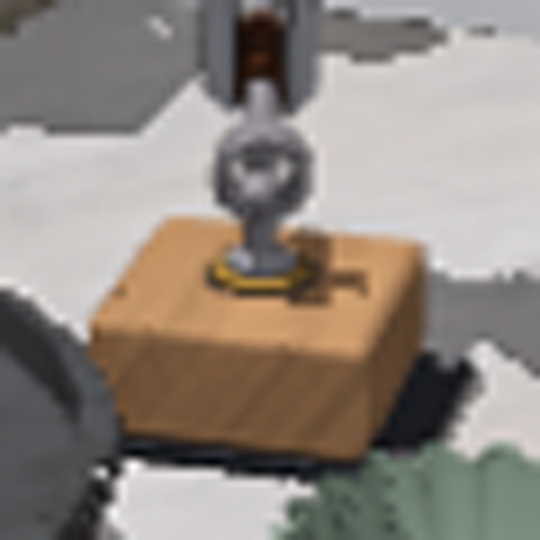

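```bash
python3 - <<'E'
from h import *
w=cam("wrist");W=lambda x,y:(250+(x+.5)/5-.5,(y+.5)/5-.5)
o=ctrl.get_obs();a=o["eef_rot"][2];p=o["ee_pos"]
f=lambda q:((q-p)@[np.cos(a),np.sin(a),0]*1000,(q-p)@[np.sin(a),-np.cos(a),0]*1000)
for z in (.098,.101,.104): print(z,f(onz(w,*W(338,248),z)),f(onz(w,*W(338,440),z)))
for q in((343,520),(343,597),(343,90)): print(f(onz(w,*W(*q),.0875)),f(onz(w,*W(*q),.0935)))
E
```

```text
0.098 (np.float64(112.58499526450629), np.float64(-0.9031889403781773)) (np.float64(95.50113822537703), np.float64(-0.9235815233260974))
0.101 (np.float64(111.91382517635697), np.float64(-0.8906934831975564)) (np.float64(95.17052462227976), np.float64(-0.910679552185871))
0.104 (np.float64(111.24265508820763), np.float64(-0.8781980260169422)) (np.float64(94.8399110191825), np.float64(-0.8977775810456514))
(np.float64(88.66751946268315), np.float64(-0.44244548037044096)) (np.float64(88.30409663208056), np.float64(-0.436255719462441))
(np.float64(80.75405261976746), np.float64(-0.4442969989217026)) (np.float64(80.68555332237285), np.float64(-0.43803823457898294))
(np.float64(129.0874541943459), np.float64(-0.4329884041633508)) (np.float64(127.21763850209025), np.float64(-0.42715109489051967))
```

```bash
cat >> h.py <<'E'
EYE=np.array([.5319,-.1691,.087])
def tq(show=True):
    o=ctrl.get_obs();p=o["ee_pos"];F=o["force"];M=o["moment"];a=o["eef_rot"][2]
    r=p-EYE; t=M[2]+r[0]*F[1]-r[1]*F[0]
    c,s=np.cos(a),np.sin(a)
    print("t %.2f yaw %.4f pos %s Ft(x,y,z) %.2f %.2f %.2f Mz %.3f TQ %.3f fy*L %.3f L %.4f lat %.4f"%(o["time_s"],a,np.round(p,4),F@[c,s,0],F@[s,-c,0],-F[2],M[2],t,F@[s,-c,0]*.085,-(r@[c,s,0]),r@[s,-c,0]))
E
python3 -m pendant '[[0.05,0,0,0,0,0,1],[0.05,0,0,0,0,0,1],[0.058,0,0,0,0,0,1],[0,0,0,0,0,0,1],[0,0,0,0,0,0,1]]'
python3 -c "
from h import *
tq()
w=cam('wrist'); crop(w,250,0,140,130,5,'pics/w11c.png')"
```

```text
time_s: 11.42
ee_pos: [0.5637, -0.2473, 0.1671]
eef_rot: [3.141, 0.0, 1.959]
force: [-1.1, 0.1, -1.4]
grip_width: 0.0165
t 11.42 yaw 1.9585 pos [ 0.5637 -0.2473  0.1671] Ft(x,y,z) 0.53 -0.97 1.36 Mz 0.026 TQ -0.056 fy*L -0.082 L 0.0844 lat -0.0001
```

View pics/w11c.png

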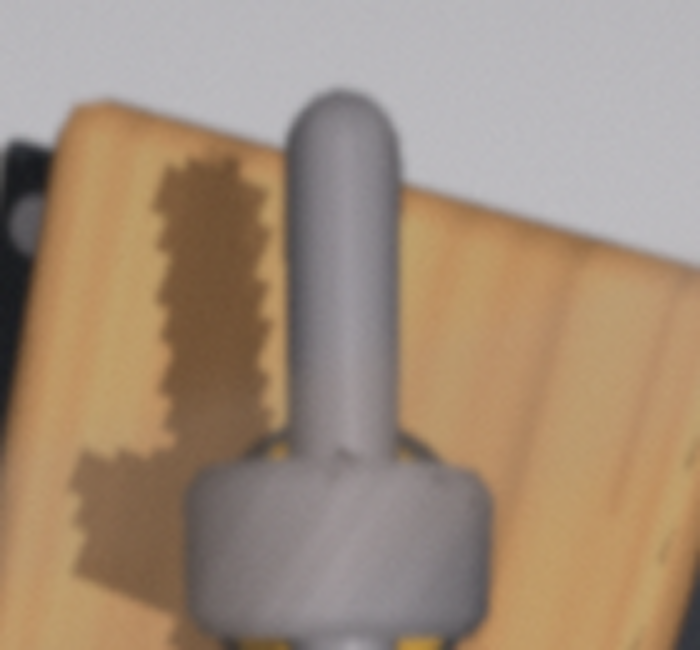

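The band is hidden in the loop (loop rows 462–640, band expected near 558). Next I'll swing through the play about the eye axis.

```bash
python3 -m pendant '[[0.001,-0.0353,0,0,0,0.0955,1],[0.001,-0.0353,0,0,0,0.0955,1],[0.001,-0.0353,0,0,0,0.0955,1],[0.001,-0.0353,0,0,0,0.0955,1],[0.001,-0.0353,0,0,0,0.0955,1],[0.001,-0.0353,0,0,0,0.0955,1],[0,0,0,0,0,0,1],[0,0,0,0,0,0,1]]' && python3 -c "
from h import *
tq()
w=cam('wrist'); crop(w,250,0,140,130,5,'pics/w12c.png')"
```

```text
time_s: 12.13
ee_pos: [0.5392, -0.2538, 0.167]
eef_rot: [3.141, 0.0, 1.659]
force: [0.1, -0.8, -0.1]
grip_width: 0.0165
t 12.13 yaw 1.6592 pos [ 0.5392 -0.2538  0.167 ] Ft(x,y,z) -0.78 0.07 0.09 Mz 0.026 TQ 0.033 fy*L 0.006 L 0.0850 lat -0.0002
```

View pics/w12c.png

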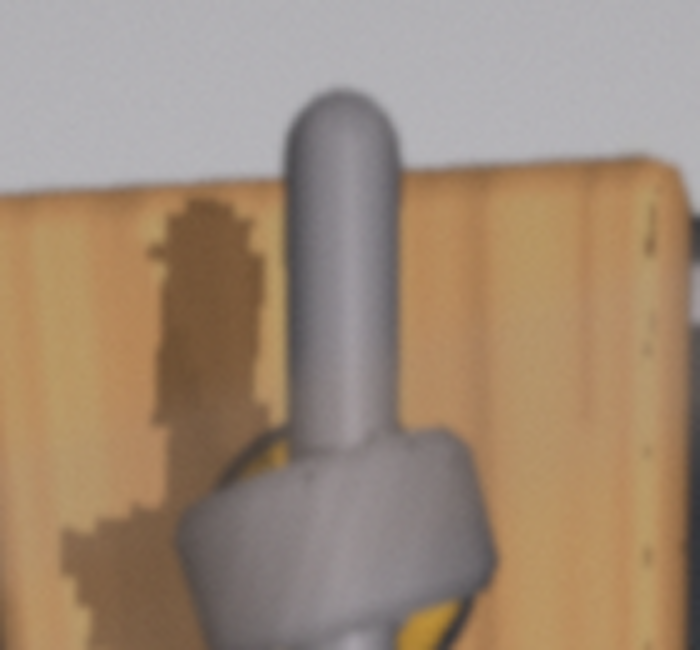

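The eye hasn't moved and there is no contact yet, with the bar 0.3 rad into the play.

```bash
for i in 1; do python3 -m pendant '[[0,-0.0212,0,0,0,0.0573,1],[0,-0.0212,0,0,0,0.0573,1],[0,-0.0212,0,0,0,0.0573,1],[0,0,0,0,0,0,1]]' >/dev/null && python3 -c "
from h import *
tq()"; done; python3 -m pendant '[[0,-0.0212,0,0,0,0.0573,1],[0,-0.0212,0,0,0,0.0573,1],[0,0,0,0,0,0,1]]' >/dev/null && python3 -c "
from h import *
tq()"; python3 -m pendant '[[0,-0.0212,0,0,0,0.0573,1],[0,-0.0212,0,0,0,0.0573,1],[0,0,0,0,0,0,1]]' >/dev/null && python3 -c "
from h import *
tq()"
```

```text
t 12.52 yaw 1.5678 pos [ 0.5315 -0.254   0.1669] Ft(x,y,z) -1.36 -0.50 0.19 Mz 0.026 TQ -0.017 fy*L -0.043 L 0.0850 lat -0.0002
t 12.77 yaw 1.5085 pos [ 0.5264 -0.2539  0.1669] Ft(x,y,z) 0.52 0.28 1.18 Mz 0.006 TQ 0.030 fy*L 0.024 L 0.0849 lat -0.0002
t 13.02 yaw 1.4488 pos [ 0.5213 -0.2534  0.1669] Ft(x,y,z) 0.32 -0.58 0.70 Mz 0.115 TQ 0.066 fy*L -0.049 L 0.0850 lat -0.0003
```

Bite detected: Mz 0.115 N m at 0.51 rad of swing. The stop is at least 0.3 rad further on.

```bash
python3 -m pendant '[[0,-0.0212,0,0,0,0.0573,1],[0,-0.0212,0,0,0,0.0573,1],[0,-0.0212,0,0,0,0.0573,1],[0,0,0,0,0,0,1]]' >/dev/null && python3 -c "
from h import *
tq()"; python3 -m pendant '[[0,-0.0212,0,0,0,0.0573,1],[0,-0.0212,0,0,0,0.0573,1],[0,0,0,0,0,0,1]]' >/dev/null && python3 -c "
from h import *
tq()"; python3 -m pendant '[[0,-0.0212,0,0,0,0.0573,1],[0,0,0,0,0,0,1]]' >/dev/null && python3 -c "
from h import *
tq()
w=cam('wrist'); crop(w,250,0,140,130,5,'pics/w13c.png')"
```

```text
t 13.35 yaw 1.3591 pos [ 0.5139 -0.2523  0.1669] Ft(x,y,z) 1.32 0.43 0.92 Mz 0.137 TQ 0.173 fy*L 0.036 L 0.0851 lat -0.0002
t 13.60 yaw 1.2993 pos [ 0.5089 -0.2511  0.167 ] Ft(x,y,z) 1.00 -0.68 1.79 Mz 0.081 TQ 0.023 fy*L -0.058 L 0.0852 lat -0.0001
t 13.77 yaw 1.2694 pos [ 0.5065 -0.2505  0.1669] Ft(x,y,z) 2.47 -0.12 0.69 Mz 0.152 TQ 0.142 fy*L -0.011 L 0.0852 lat -0.0001
```

View pics/w13c.png

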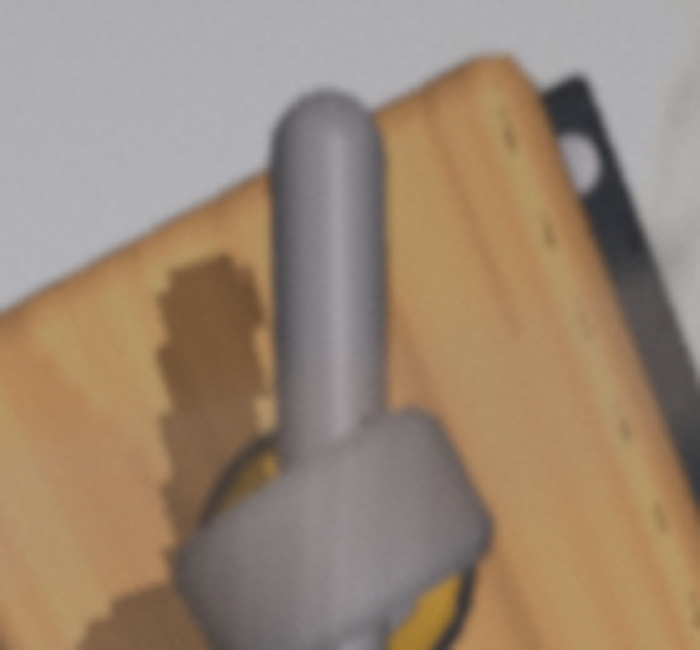

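The eye is following. The bar has yawed about 0.04 rad in the pads. Continuing in small steps.

```bash
for k in 1; do python3 -m pendant '[[0,-0.0212,0,0,0,0.0573,1],[0,0,0,0,0,0,1]]' >/dev/null && python3 -c "
from h import *
tq()"; done; python3 -m pendant '[[0,-0.0212,0,0,0,0.0573,1],[0,0,0,0,0,0,1]]' >/dev/null && python3 -c "
from h import *
tq()"; python3 -m pendant '[[0,-0.0141,0,0,0,0.0382,1],[0,0,0,0,0,0,1]]' >/dev/null && python3 -c "
from h import *
tq()"
```

```text
t 13.98 yaw 1.2389 pos [ 0.504  -0.2497  0.1669] Ft(x,y,z) 0.70 -0.37 0.79 Mz 0.140 TQ 0.109 fy*L -0.031 L 0.0853 lat -0.0001
t 14.15 yaw 1.2089 pos [ 0.5016 -0.2489  0.1669] Ft(x,y,z) 1.46 -0.17 1.46 Mz 0.133 TQ 0.119 fy*L -0.014 L 0.0853 lat -0.0001
t 14.32 yaw 1.1879 pos [ 0.5    -0.2483  0.1669] Ft(x,y,z) 1.98 -0.50 1.27 Mz 0.150 TQ 0.108 fy*L -0.042 L 0.0854 lat -0.0000
```

```bash
python3 -m pendant '[[0,-0.0141,0,0,0,0.0382,1],[0,0,0,0,0,0,1]]' >/dev/null && python3 -c "
from h import *
tq()"
```

```text
t 14.48 yaw 1.1669 pos [ 0.4983 -0.2476  0.1669] Ft(x,y,z) 0.90 -1.43 1.06 Mz 0.127 TQ 0.005 fy*L -0.121 L 0.0854 lat -0.0000
```

```bash
python3 -m pendant '[[0,-0.0141,0,0,0,0.0382,1],[0,0,0,0,0,0,1]]' >/dev/null && python3 -c "
from h import *
tq()"
```

```text
t 14.65 yaw 1.1465 pos [ 0.4967 -0.2469  0.1669] Ft(x,y,z) 0.31 0.42 2.14 Mz 0.127 TQ 0.164 fy*L 0.036 L 0.0854 lat -0.0000
```

```bash
python3 -m pendant '[[0,-0.0141,0,0,0,0.0382,1],[0,0,0,0,0,0,1]]' >/dev/null && python3 -c "
from h import *
tq()"
```

```text
t 14.82 yaw 1.1263 pos [ 0.4951 -0.2462  0.1669] Ft(x,y,z) 2.39 0.09 0.74 Mz 0.178 TQ 0.185 fy*L 0.007 L 0.0855 lat -0.0000
```

```bash
python3 -m pendant '[[0,-0.0141,0,0,0,0.0382,1],[0,0,0,0,0,0,1]]' >/dev/null && python3 -c "
from h import *
tq()"
```

```text
t 14.98 yaw 1.1062 pos [ 0.4936 -0.2455  0.1669] Ft(x,y,z) 0.79 -0.56 1.35 Mz 0.127 TQ 0.080 fy*L -0.048 L 0.0855 lat 0.0000
```

```bash
python3 -m pendant '[[0,-0.0141,0,0,0,0.0382,1],[0,0,0,0,0,0,1]]' >/dev/null && python3 -c "
from h import *
tq()"
```

```text
t 15.15 yaw 1.0862 pos [ 0.4921 -0.2447  0.1669] Ft(x,y,z) 1.38 0.15 1.36 Mz 0.160 TQ 0.173 fy*L 0.012 L 0.0855 lat 0.0000
```

```bash
python3 -m pendant '[[0,-0.0141,0,0,0,0.0382,1],[0,0,0,0,0,0,1]]' >/dev/null && python3 -c "
from h import *
tq()"
```

```text
t 15.32 yaw 1.0662 pos [ 0.4906 -0.244   0.1669] Ft(x,y,z) 0.70 -0.81 1.29 Mz 0.169 TQ 0.100 fy*L -0.069 L 0.0855 lat 0.0000
```

```bash
python3 -m pendant '[[0,-0.0141,0,0,0,0.0382,1],[0,0,0,0,0,0,1]]' >/dev/null && python3 -c "
from h import *
tq()"
```

```text
t 15.48 yaw 1.0462 pos [ 0.4891 -0.2432  0.1669] Ft(x,y,z) 1.25 -0.22 1.02 Mz 0.141 TQ 0.122 fy*L -0.019 L 0.0855 lat 0.0001
```

```bash
python3 -m pendant '[[0.002,-0.0141,0,0,0,0.0382,1],[0,0,0,0,0,0,1]]' >/dev/null && python3 -c "
from h import *
tq()"
```

```text
t 15.65 yaw 1.0262 pos [ 0.4877 -0.2422  0.1669] Ft(x,y,z) -0.69 -0.24 2.04 Mz 0.159 TQ 0.139 fy*L -0.021 L 0.0854 lat 0.0001
```

```bash
python3 -m pendant '[[0.002,-0.0141,0,0,0,0.0382,1],[0,0,0,0,0,0,1]]' >/dev/null && python3 -c "
from h import *
tq()"
```

```text
t 15.82 yaw 1.0062 pos [ 0.4864 -0.2411  0.1669] Ft(x,y,z) -1.66 -0.03 1.81 Mz 0.152 TQ 0.149 fy*L -0.003 L 0.0852 lat 0.0001
```

```bash
python3 -m pendant '[[0.002,-0.0141,0,0,0,0.0382,1],[0,0,0,0,0,0,1]]' >/dev/null && python3 -c "
from h import *
tq()"
```

```text
t 15.98 yaw 0.9861 pos [ 0.4851 -0.2401  0.1669] Ft(x,y,z) -3.50 -0.36 0.98 Mz 0.153 TQ 0.123 fy*L -0.030 L 0.0850 lat 0.0001
```

```bash
python3 -m pendant '[[0.002,-0.0141,0,0,0,0.0382,1],[0,0,0,0,0,0,1]]' >/dev/null && python3 -c "
from h import *
tq()
w=cam('wrist'); crop(w,250,0,140,130,5,'pics/w14c.png')"
```

```text
t 16.15 yaw 0.9661 pos [ 0.4838 -0.2389  0.1669] Ft(x,y,z) -4.68 -0.47 1.15 Mz 0.183 TQ 0.143 fy*L -0.040 L 0.0848 lat 0.0001
```

View pics/w14c.png

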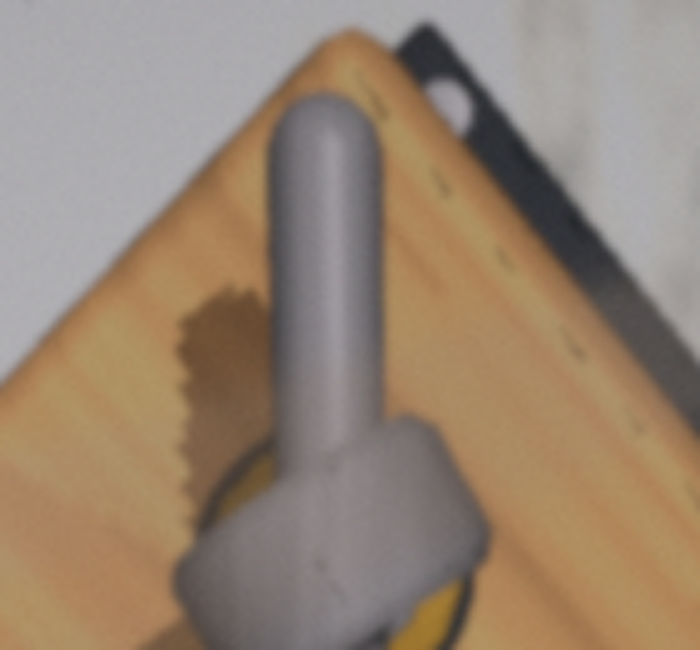

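```bash
python3 -m pendant '[[-0.003,-0.0141,0,0,0,0.0382,1],[0,0,0,0,0,0,1]]' >/dev/null && python3 -c "
from h import *
tq()"
```

```text
t 16.37 yaw 0.9461 pos [ 0.4823 -0.2381  0.1669] Ft(x,y,z) -2.28 -0.79 1.19 Mz 0.107 TQ 0.040 fy*L -0.067 L 0.0850 lat 0.0001
```

```bash
python3 -m pendant '[[-0.002,-0.0141,0,0,0,0.0382,1],[0,0,0,0,0,0,1]]' >/dev/null && python3 -c "
from h import *
tq()"
```

```text
t 16.53 yaw 0.9262 pos [ 0.4808 -0.2372  0.1669] Ft(x,y,z) -1.22 -0.17 1.32 Mz 0.180 TQ 0.166 fy*L -0.014 L 0.0852 lat 0.0001
```

```bash
python3 -m pendant '[[0,-0.0141,0,0,0,0.0382,1],[0,0,0,0,0,0,1]]' >/dev/null && python3 -c "
from h import *
tq()"
```

```text
t 16.70 yaw 0.9063 pos [ 0.4794 -0.2362  0.1669] Ft(x,y,z) -1.83 -0.39 1.36 Mz 0.121 TQ 0.087 fy*L -0.033 L 0.0852 lat 0.0001
```

```bash
python3 -m pendant '[[0,-0.0141,0,0,0,0.0382,1],[0,0,0,0,0,0,1]]' >/dev/null && python3 -c "
from h import *
tq()"
```

```text
t 16.87 yaw 0.8862 pos [ 0.4781 -0.2352  0.1669] Ft(x,y,z) -1.90 0.12 0.75 Mz 0.167 TQ 0.177 fy*L 0.010 L 0.0852 lat 0.0001
```

```bash
python3 -m pendant '[[0,-0.0141,0,0,0,0.0382,1],[0,0,0,0,0,0,1]]' >/dev/null && python3 -c "
from h import *
tq()"
```

```text
t 17.03 yaw 0.8662 pos [ 0.4768 -0.2342  0.1669] Ft(x,y,z) -2.13 -1.32 1.53 Mz 0.231 TQ 0.118 fy*L -0.112 L 0.0853 lat 0.0002
```

```bash
python3 -m pendant '[[0,-0.0141,0,0,0,0.0382,1],[0,0,0,0,0,0,1]]' >/dev/null && python3 -c "
from h import *
tq()"
```

```text
t 17.20 yaw 0.8462 pos [ 0.4755 -0.2331  0.1669] Ft(x,y,z) -1.77 -1.20 1.19 Mz 0.153 TQ 0.050 fy*L -0.102 L 0.0853 lat 0.0002
```

```bash
python3 -m pendant '[[0,-0.0141,0,0,0,0.0382,1],[0,0,0,0,0,0,1]]' >/dev/null && python3 -c "
from h import *
tq()"
```

```text
t 17.37 yaw 0.8262 pos [ 0.4742 -0.232   0.1669] Ft(x,y,z) -1.65 -1.54 1.52 Mz 0.173 TQ 0.041 fy*L -0.131 L 0.0853 lat 0.0002
```

```bash
python3 -m pendant '[[0,-0.0141,0,0,0,0.0382,1],[0,0,0,0,0,0,1]]' >/dev/null && python3 -c "
from h import *
tq()"
```

```text
t 17.53 yaw 0.8062 pos [ 0.473  -0.2308  0.1669] Ft(x,y,z) -2.47 -0.64 2.26 Mz 0.207 TQ 0.152 fy*L -0.054 L 0.0853 lat 0.0002
```

```bash
python3 -m pendant '[[0,-0.0141,0,0,0,0.0382,1],[0,0,0,0,0,0,1]]' >/dev/null && python3 -c "
from h import *
tq()"
```

```text
t 17.70 yaw 0.7862 pos [ 0.4717 -0.2296  0.1669] Ft(x,y,z) -1.76 -0.74 1.20 Mz 0.191 TQ 0.128 fy*L -0.063 L 0.0854 lat 0.0002
```

```bash
python3 -m pendant '[[0,-0.0141,0,0,0,0.0382,1],[0,0,0,0,0,0,1]]' >/dev/null && python3 -c "
from h import *
tq()"
```

```text
t 17.87 yaw 0.7662 pos [ 0.4705 -0.2284  0.1669] Ft(x,y,z) -2.04 -1.14 1.62 Mz 0.173 TQ 0.075 fy*L -0.097 L 0.0854 lat 0.0002
```

```bash
python3 -m pendant '[[0,-0.0141,0,0,0,0.0382,1],[0,0,0,0,0,0,1]]' >/dev/null && python3 -c "
from h import *
tq()"
```

```text
t 18.03 yaw 0.7462 pos [ 0.4694 -0.2273  0.1669] Ft(x,y,z) -3.13 -0.69 1.16 Mz 0.225 TQ 0.165 fy*L -0.059 L 0.0854 lat 0.0003
```

```bash
python3 -m pendant '[[0,-0.0141,0,0,0,0.0382,1],[0,0,0,0,0,0,1]]' >/dev/null && python3 -c "
from h import *
tq()"
```

```text
t 18.20 yaw 0.7263 pos [ 0.4683 -0.2261  0.167 ] Ft(x,y,z) -1.66 0.94 1.77 Mz 0.249 TQ 0.328 fy*L 0.080 L 0.0854 lat 0.0004
```

TQ is rising, possibly the stop. I'll halve the step.

```bash
python3 -m pendant '[[0,0,0,0,0,0,1]]' >/dev/null && python3 -c "
from h import *
tq()"
python3 -m pendant '[[0,-0.007,0,0,0,0.019,1],[0,0,0,0,0,0,1]]' >/dev/null && python3 -c "
from h import *
tq()"
```

```text
t 18.28 yaw 0.7278 pos [ 0.4684 -0.2262  0.167 ] Ft(x,y,z) -2.42 0.88 2.57 Mz 0.225 TQ 0.299 fy*L 0.075 L 0.0854 lat 0.0004
t 18.45 yaw 0.7172 pos [ 0.4678 -0.2255  0.167 ] Ft(x,y,z) -2.31 2.17 2.22 Mz 0.216 TQ 0.401 fy*L 0.184 L 0.0854 lat 0.0004
```

```bash
python3 -m pendant '[[0,-0.007,0,0,0,0.019,1],[0,0,0,0,0,0,1]]' >/dev/null && python3 -c "
from h import *
tq()"
python3 -m pendant '[[0,0,0,0,0,0,1]]' >/dev/null && python3 -c "
from h import *
tq()"
```

```text
t 18.62 yaw 0.7072 pos [ 0.4673 -0.2249  0.167 ] Ft(x,y,z) -2.30 2.96 1.58 Mz 0.324 TQ 0.576 fy*L 0.252 L 0.0854 lat 0.0004
t 18.70 yaw 0.7078 pos [ 0.4673 -0.225   0.167 ] Ft(x,y,z) -1.80 1.60 1.91 Mz 0.286 TQ 0.422 fy*L 0.136 L 0.0854 lat 0.0004
```

```bash
python3 -m pendant '[[0,-0.005,0,0,0,0.012,1],[0,0,0,0,0,0,1]]' >/dev/null && python3 -c "
from h import *
tq()"
python3 -m pendant '[[0,0,0,0,0,0,1]]' >/dev/null && python3 -c "
from h import *
tq()
w=cam('wrist'); crop(w,250,0,140,130,5,'pics/w15c.png')
tq()
t=cam('top'); crop(t,395,150,70,75,8,'pics/t15.png')
s=cam('scene'); crop(s,320,145,60,60,9,'pics/s15.png')"
```

```text
t 18.87 yaw 0.7012 pos [ 0.4669 -0.2245  0.167 ] Ft(x,y,z) -2.41 2.75 2.41 Mz 0.307 TQ 0.541 fy*L 0.234 L 0.0854 lat 0.0004
t 18.95 yaw 0.7016 pos [ 0.4669 -0.2245  0.167 ] Ft(x,y,z) -1.30 3.69 0.99 Mz 0.311 TQ 0.625 fy*L 0.313 L 0.0854 lat 0.0004
t 19.00 yaw 0.7017 pos [ 0.4669 -0.2245  0.167 ] Ft(x,y,z) -1.82 3.81 1.07 Mz 0.312 TQ 0.636 fy*L 0.324 L 0.0854 lat 0.0004
```

View pics/w15c.png

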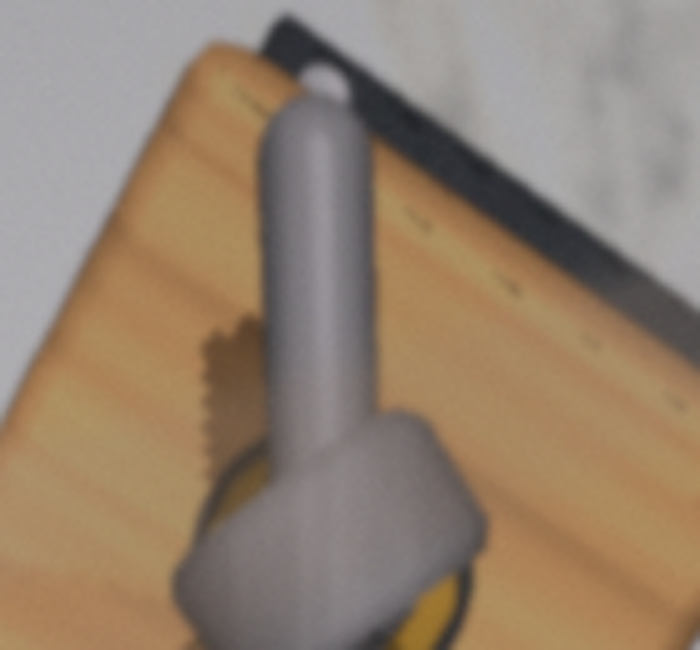

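View pics/s15.png

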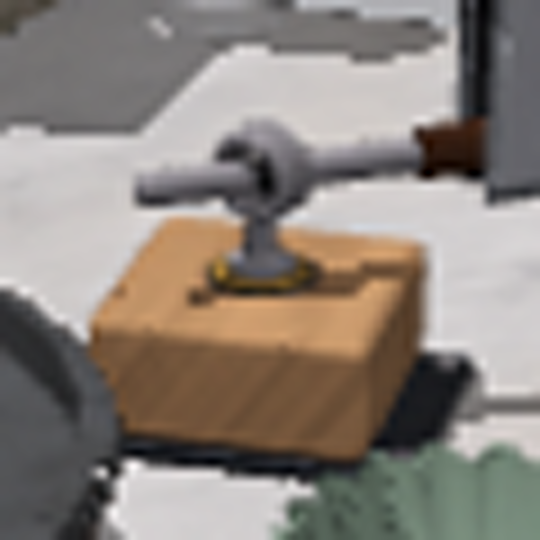

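At 0.63 N m it is firmly seated, with no sudden drop, and the band shows in the loop. Now backing off within the play.

```bash
python3 -m pendant '[[0,0.0141,0,0,0,-0.0382,1],[0,0.0212,0,0,0,-0.0573,1],[0,0.0353,0,0,0,-0.0955,1],[0,0.0353,0,0,0,-0.0955,1],[0,0.0353,0,0,0,-0.0955,1],[0,0.0353,0,0,0,-0.0955,1],[0,0.0353,0,0,0,-0.0955,1],[0,0.0353,0,0,0,-0.0955,1],[0,0,0,0,0,0,1],[0,0,0,0,0,0,1]]' >/dev/null && python3 -c "
from h import *
tq()
w=cam('wrist'); crop(w,250,0,140,130,5,'pics/w16c.png')
tq()"
```

```text
t 19.93 yaw 1.0507 pos [ 0.489  -0.2436  0.1667] Ft(x,y,z) -0.56 -0.32 1.18 Mz -0.010 TQ -0.037 fy*L -0.027 L 0.0859 lat -0.0002
t 19.98 yaw 1.0503 pos [ 0.489  -0.2435  0.1668] Ft(x,y,z) 0.88 -0.06 1.01 Mz -0.052 TQ -0.057 fy*L -0.005 L 0.0859 lat -0.0002
```

View pics/w16c.png

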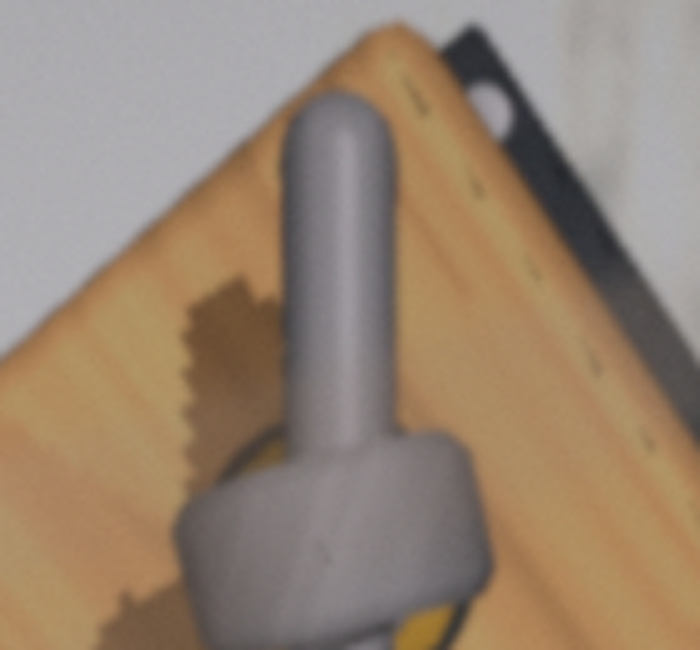

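```bash
python3 -m pendant '[[0,0.0353,0,0,0,-0.0955,1],[0,0.0353,0,0,0,-0.0955,1],[0,0.0353,0,0,0,-0.0955,1],[0,0.0353,0,0,0,-0.0955,1],[0,0,0,0,0,0,1],[0,0,0,0,0,0,1]]' >/dev/null && python3 -c "
from h import *
tq()
w=cam('wrist'); crop(w,250,0,140,130,5,'pics/w17c.png')
tq()"
```

```text
t 20.48 yaw 1.2495 pos [ 0.5042 -0.2509  0.1668] Ft(x,y,z) -0.41 -0.05 1.81 Mz 0.002 TQ -0.002 fy*L -0.004 L 0.0864 lat -0.0005
t 20.53 yaw 1.2494 pos [ 0.5041 -0.2509  0.1668] Ft(x,y,z) 0.07 0.43 1.43 Mz -0.013 TQ 0.024 fy*L 0.036 L 0.0864 lat -0.0005
```

View pics/w17c.png

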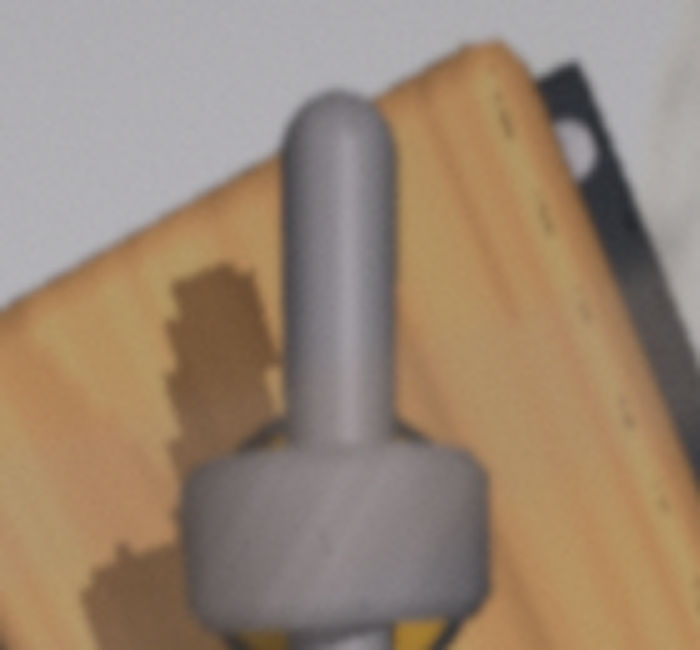

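The bar and hole are aligned and torque is about zero. Drawing out.

```bash
python3 -m pendant '[[-0.05,0,0,0,0,0,1],[-0.1,0,0,0,0,0,1],[0,0,0,0,0,0,1]]' >/dev/null && python3 -c "
from h import *
tq()"; python3 -m pendant '[[-0.1,0,0,0,0,0,1],[-0.1,0,0,0,0,0,1],[-0.1,0,0,0,0,0,1],[-0.1,0,0,0,0,0,1],[-0.1,0,0,0,0,0,1],[-0.1,0,0,0,0,0,1],[0,0,0,0,0,0,1]]' >/dev/null && python3 -c "
from h import *
tq()
w=cam('wrist'); cv2.imwrite('pics/w18.png',w['image'][:,:,::-1])
s=cam('scene'); crop(s,300,125,120,100,6,'pics/s18.png')"
```

```text
t 20.78 yaw 1.2500 pos [ 0.498 -0.27   0.167] Ft(x,y,z) 0.48 0.32 0.76 Mz -0.015 TQ 0.020 fy*L 0.028 L 0.1064 lat -0.0004
t 21.37 yaw 1.2498 pos [ 0.4753 -0.3387  0.1668] Ft(x,y,z) -0.02 -0.02 0.74 Mz 0.016 TQ 0.012 fy*L -0.002 L 0.1788 lat -0.0002
```

View pics/w18.png

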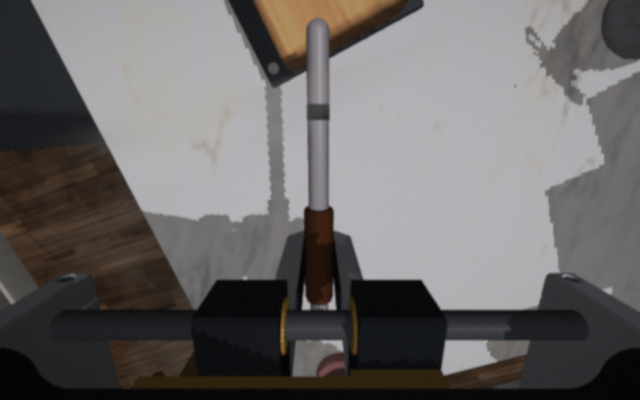

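View pics/s18.png

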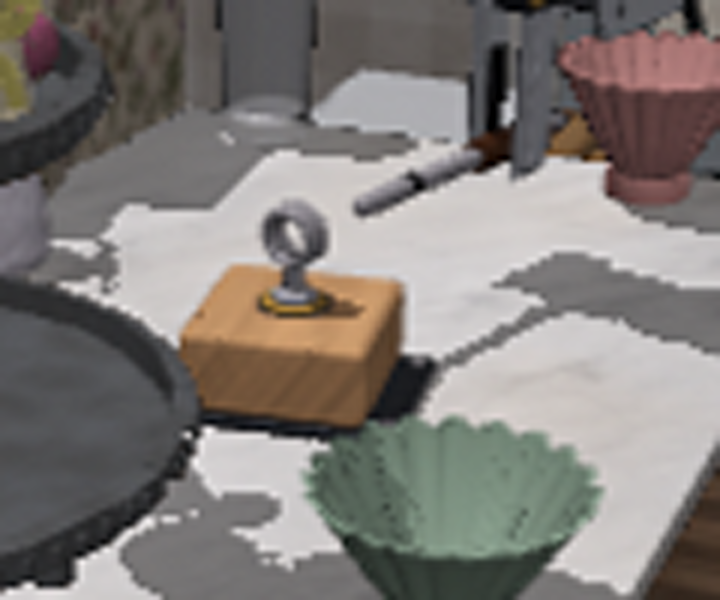

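The bar is out and sits in the gripper exactly as before (tip at (318,18), band at (318,111)). The eye stands alone. Going back to the rest.

```bash
python3 -m pendant '[[0,0,-0.205,0,0,0,1],[0,0,-0.205,0,0,0,1],[0,0,-0.205,0,0,0,1],[0,0,-0.205,0,0,0,1],[0,0,0,0,0,-0.195,1],[0,0,0,0,0,-0.195,1],[0,0,0,0,0,-0.195,1],[0,0,0,0,0,-0.195,1],[0,0,0,0,0,0,1]]' && python3 -c "
from h import *
plan((.375,-.30,.265),1.659)"
```

```text
time_s: 22.22
ee_pos: [0.4764, -0.3359, 0.2653]
eef_rot: [-3.142, -0.0, 1.666]
force: [0.8, -0.0, -0.5]
grip_width: 0.0164
rpy [-3.1416e+00 -1.0000e-04  1.6658e+00] pos [ 0.4764 -0.3359  0.2653] rows 3
no-turn tool shift total [ 0.378 -0.813  0.003] per [ 0.126 -0.271  0.001]
turn z total 0.013 per 0.0043
```

```bash
python3 -m pendant '[[0.126,-0.271,0,0,0,0.0043,1],[0.126,-0.271,0,0,0,0.0043,1],[0.126,-0.271,0,0,0,0.0043,1],[0.326,0.029,0,0,0,0,1],[0.326,0.029,0,0,0,0,1],[0.326,0.029,0,0,0,0,1],[0.326,0.029,0,0,0,0,1],[0.326,0.029,0,0,0,0,1],[0.326,0.029,0,0,0,0,1],[0.326,0.029,0,0,0,0,1]]' && python3 -m pendant '[[0.326,0.029,0,0,0,0,1],[0.326,0.029,0,0,0,0,1],[0.326,0.029,0,0,0,0,1],[0.326,0.029,0,0,0,0,1],[0.326,0.029,0,0,0,0,1],[0.326,0.029,0,0,0,0,1],[0.326,0.029,0,0,0,0,1],[0,0,0,0,0,0,1]]' && python3 -c "
from h import *
plan((.4972,.2517,.265),1.659)"
```

```text
time_s: 23.05
ee_pos: [0.3761, -0.0229, 0.2656]
eef_rot: [3.141, 0.0, 1.65]
force: [0.5, 0.1, -0.9]
grip_width: 0.0166
time_s: 23.72
ee_pos: [0.3775, 0.2551, 0.2653]
eef_rot: [3.141, -0.001, 1.654]
force: [0.7, -0.5, -1.0]
grip_width: 0.0167
rpy [ 3.1412e+00 -1.3000e-03  1.6543e+00] pos [0.3775 0.2551 0.2653] rows 3
no-turn tool shift total [-0.111  0.992  0.003] per [-0.037  0.331  0.001]
turn z total -0.009 per -0.003
```

```bash
python3 -m pendant '[[-0.028,0.248,0,0,0,-0.003,1],[-0.028,0.248,0,0,0,-0.003,1],[-0.028,0.248,0,0,0,-0.003,1],[-0.028,0.248,0,0,0,0,1],[0,0,0,0,0,0,1],[0,0,0,0,0,0,1]]' && python3 -c "
from h import *
plan((.4972,.2517,.265),1.659)
w=cam('wrist'); cv2.imwrite('pics/w19.png',w['image'][:,:,::-1])"
```

```text
time_s: 24.22
ee_pos: [0.4986, 0.2464, 0.2646]
eef_rot: [-3.14, 0.0, 1.654]
force: [0.9, -0.2, -1.3]
grip_width: 0.0169
rpy [-3.1404e+00  3.0000e-04  1.6545e+00] pos [0.4986 0.2464 0.2646] rows 1
no-turn tool shift total [ 0.045 -0.008 -0.003] per [ 0.045 -0.008 -0.003]
turn z total -0.009 per -0.0086
```

View pics/w19.png

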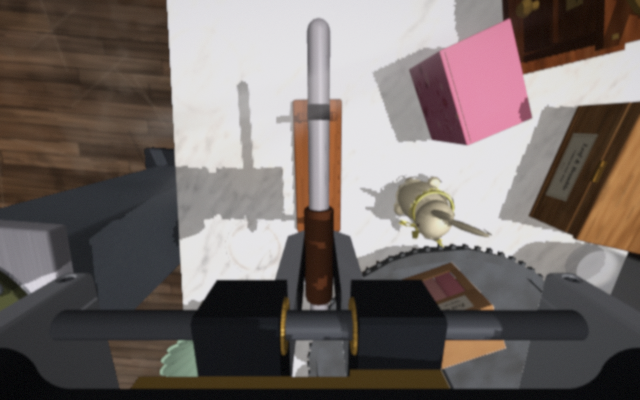

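```bash
python3 -m pendant '[[0.045,-0.007,0,0,0,-0.009,1],[0,0,0.2,0,0,0,1],[0,0,0.2,0,0,0,1],[0,0,0.2,0,0,0,1],[0,0,0.2,0,0,0,1],[0,0,0.1,0,0,0,1],[0,0,0,0,0,0,1],[0,0,0,0,0,0,1]]' && python3 -c "
from h import *
plan((.4973,.2517,.138),1.659)
s=cam('scene'); crop(s,245,225,80,80,7,'pics/s20.png')
w=cam('wrist'); cv2.imwrite('pics/w20.png',w['image'][:,:,::-1])"
```

```text
time_s: 24.93
ee_pos: [0.4966, 0.2524, 0.1581]
eef_rot: [3.141, -0.0, 1.663]
force: [-0.3, 0.1, -0.6]
grip_width: 0.0165
rpy [ 3.1414e+00 -1.0000e-04  1.6630e+00] pos [0.4966 0.2524 0.1581] rows 1
no-turn tool shift total [-0.006  0.005  0.167] per [-0.006  0.005  0.167]
turn z total 0.008 per 0.0077
```

View pics/s20.png

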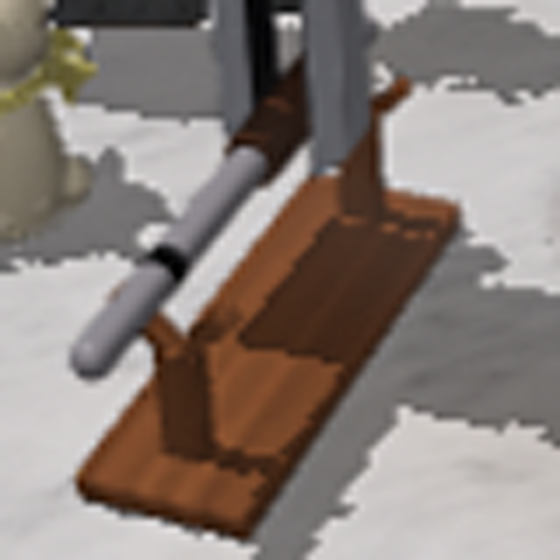

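View pics/w20.png

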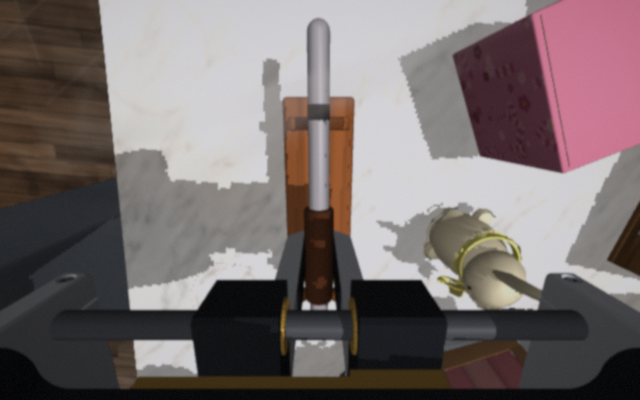

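Bar lies over both forks. Lowering the last 20 mm.

```bash
python3 -m pendant '[[-0.006,0.005,0.04,0,0,0.007,1],[0,0,0.05,0,0,0,1],[0,0,0.04,0,0,0,1],[0,0,0.03,0,0,0,1],[0,0,0,0,0,0,1],[0,0,0,0,0,0,1]]' && python3 -c "
from h import *
plan((.4973,.2517,.138),1.659); tq()
s=cam('scene'); crop(s,245,225,80,80,7,'pics/s21.png')"
```

```text
time_s: 25.53
ee_pos: [0.4974, 0.2513, 0.138]
eef_rot: [-3.141, 0.0, 1.659]
force: [-2.0, 0.1, 1.3]
grip_width: 0.0167
rpy [-3.1409e+00  2.0000e-04  1.6592e+00] pos [0.4974 0.2513 0.138 ] rows 1
no-turn tool shift total [ 0.003 -0.    -0.   ] per [ 0.003 -0.    -0.   ]
turn z total 0.0 per 0.0003
t 25.53 yaw 1.6592 pos [0.4974 0.2513 0.138 ] Ft(x,y,z) 0.23 -1.96 -1.33 Mz 0.039 TQ 0.868 fy*L -0.167 L -0.4218 lat 0.0027
```

View pics/s21.png

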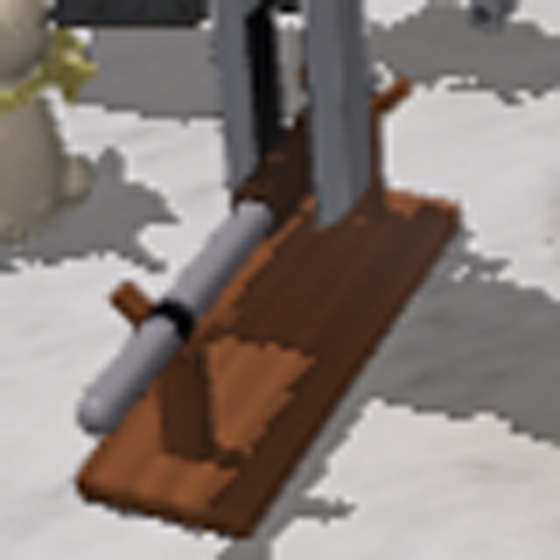

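It's seated: tip (88,420) and band (172,318) match the starting picture. Releasing.

```bash
python3 -m pendant '[[0,0,0,0,0,0,-1],[0,0,0,0,0,0,-1],[0,0,0,0,0,0,-1],[0,0,0,0,0,0,-1],[0,0,0,0,0,0,-1],[0,0,0,0,0,0,-1],[0,0,0,0,0,0,-1],[0,0,0,0,0,0,-1],[0,0,0,0,0,0,-1],[0,0,0,0,0,0,-1]]' && python3 -m pendant '[[0,0,-0.1,0,0,0,-1],[0,0,-0.2,0,0,0,-1],[0,0,-0.3,0,0,0,-1],[0,0,-0.3,0,0,0,-1],[0,0,-0.3,0,0,0,-1],[0.022,-0.25,0,0,0,0,-1],[0.022,-0.25,0,0,0,0,-1],[0.022,-0.25,0,0,0,0,-1],[0.022,-0.25,0,0,0,0,-1],[0,0,0,0,0,0,-1]]'
python3 - <<'E'
from h import *
t=cam("top");s=cam("scene")
crop(t,200,180,110,45,7,"pics/t22r.png");crop(t,395,150,70,75,8,"pics/t22b.png")
crop(s,245,225,80,80,7,"pics/s22r.png");cv2.imwrite("pics/s22.png",s["image"][:,:,::-1]);cv2.imwrite("pics/t22.png",t["image"][:,:,::-1])
crop(s,320,145,60,60,9,"pics/s22b.png")
E
```

```text
time_s: 26.42
ee_pos: [0.4975, 0.2513, 0.1381]
eef_rot: [-3.142, 0.0, 1.659]
force: [-0.1, 0.1, -0.6]
grip_width: 0.0796
time_s: 27.25
ee_pos: [0.3735, 0.2512, 0.2832]
eef_rot: [3.142, -0.0, 1.661]
force: [0.1, 0.4, -0.8]
grip_width: 0.0938
```

View pics/s22r.png

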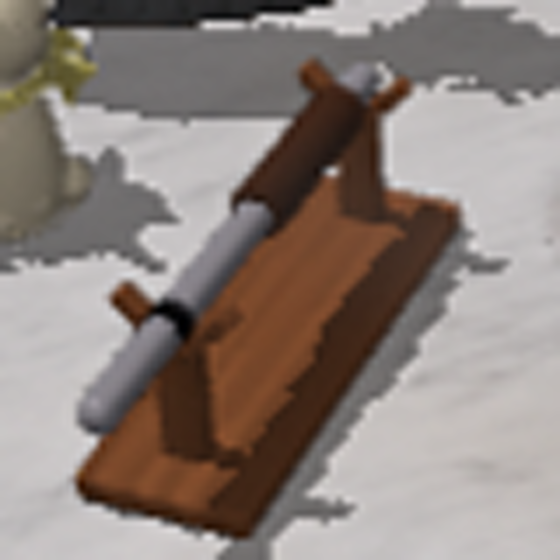

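View pics/s22.png

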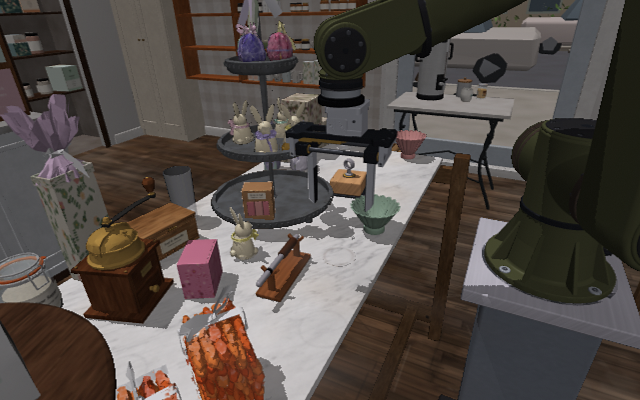

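View pics/t22.png

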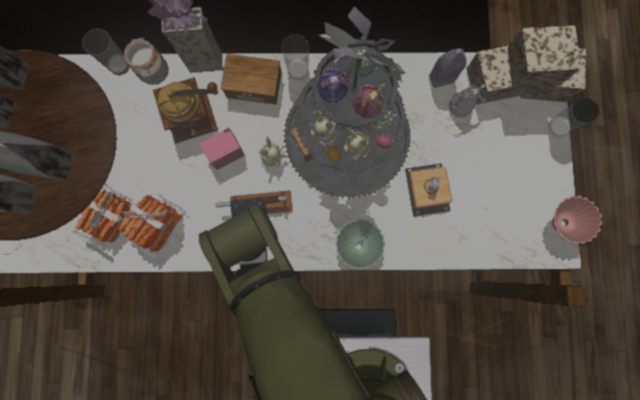

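View pics/s22b.png

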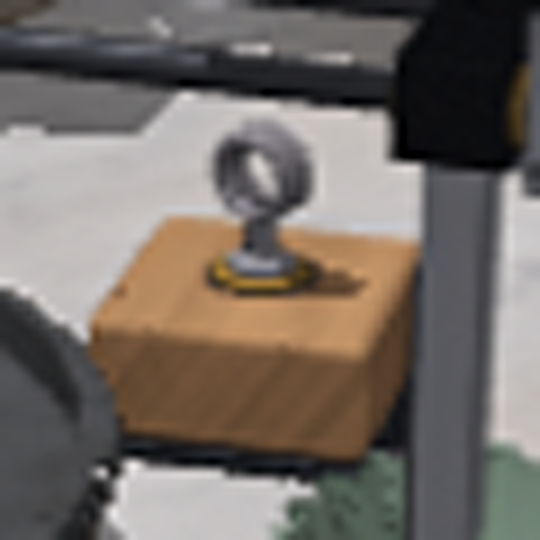

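The bar lies in its rest exactly as in the first picture (tip (88,420), band (170,320)). The soap, hare and dripper are at their starting pixels, and the eye is turned and upright. The robot is clear of everything, so I'm handing in.

```bash
python3 -c "
from station import hand_in
print(hand_in())"
```

```text
the job is handed in; nothing more can be done
None
```

The eye is tightened against its seat, the bar is back in its rest, and the job was handed in at about 27 s of the 72 s allowed.

- **Tightening:** With the band in the loop, the bar bit after about 0.5 rad of swing. The eye then turned clockwise about 0.7 rad at roughly 0.12–0.15 N m. Torque then climbed steadily, and I stopped at about 0.63 N m, below the 0.9 N m limit, with no drop that would suggest the insert had torn loose.
- **Drawing out:** I swung the bar back inside the play until it lined up with the hole. Torque was about zero, and the bar came out without catching.
- **Last checks:** In the final pictures the bar's tip and band are at their starting pixels in the rest. The soap, hare and dripper look unmoved and the gripper is clear of everything.
- **Weaker points:** Force readings were noisy, about ±0.5–1 N, so the torque figures are good to roughly ±0.1 N m. The insert staying fixed is judged from the torque, since I could not measure it directly. Early estimates of the hole heading disagreed: 125° from the top camera against 110° from the wrist camera. I entered at 112° and the close-up confirmed it.

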